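# Index the painting stand and clip the pendant to the shell

### The job

Turn the painting stand by its black handle post until its red pointer stands exactly four clicks clockwise (seen from above) of the green zero mark. Then pick up the yellow pendant and push its brass eye down against the sprung gate of the shell's snap hook until it has passed inside, so that it hangs there with the gate shut and the stand still on the fourth click. Leave the cans, tools and other things where they are.

Things in the scene. Friction and masses are not known exactly. Their poses are not given: they have to be found in the camera images.
- stand: Fixed base of the swivel stand: dark steel disc, diameter 296, 20 high, on the table. Origin on the swivel axis at table height, z up. Its -x points to the broad green zero mark on its dial; 11 thin white marks follow every 30 degrees, one under a fixed aluminium block. On it turns a plate with a red dome (the shell, diameter 156, top at height 156), handle post and snap hook on opposite sides.
- swivel (a joint): Angle of the swivel plate, rad: 0 with the red pointer at the green mark, growing clockwise seen from above. It clicks and rests every 0.524 rad (30 degrees); the fourth click is 2.094. Passing a click takes about 5 N at the handle post; let go, it falls into the nearest click. Stops at -1.3 and 3.5.
- handle_top (a point): Centre of the top of the black handle post, at height 130: upright, round, diameter 20, 86 long, 112 from the swivel axis, on the arm that carries the red pointer. It turns with the swivel and can turn between the fingers that hold it.
- hook_nose (a point): Tip of the snap hook's nose, height 207, 118 from the swivel axis, opposite the handle post. The hook is a U of steel bar 6 thick, open upward, in the upright plane through the axis: outer leg = nose (free end up), inner leg = spine, 34 nearer the axis, bottom bar at height 152. A brass gate 28 long, 7 wide, its middle at height 198, closes the mouth from spine to nose. Outward of the nose is free space.
- hook_bow (a point): Middle of the snap hook's bottom bar, at height 152, 101 from the swivel axis.
- gate (a joint): Angle of the snap hook's gate, rad: 0 shut (level, its end against the nose); it is hinged at the spine and its free end at the nose swings down and inward, up to 1.1; a spring shuts it again. About 1 to 2 N down at the free end opens it. An eye passes the gate's end when it is pushed some 25 below it.
- pendant: Loose pendant, about 45 g, lying flat: yellow lacquered block 46 long (x), 24 wide (y), 22 high, with a red band. Origin at the centre of the block's underside; x along its length towards the eye. Best held by the block across its width, from above.
- eye (a point): Centre of the pendant's brass eye: a round ring of 4.4 wire, inner diameter 24, lying level in the pendant's x-y plane, 41.5 ahead of the pendant's origin along x and 11 above its underside. In the hook, the eye has the nose standing through it and its far side of wire inside the U.
- tape: Bystander: roll of paper tape lying flat, diameter 90, 24 high. Origin under its centre.
- brush: Bystander: flat paint brush lying along its x, about 190 long, 14 high. Origin under it, near its middle.
- driver: Bystander: yellow screwdriver lying along its x, about 150 long. Origin on its axis line at table height.
- pot: Bystander: small open red paint pot, diameter 64, 55 high. Origin under its centre.
- can_blue: Bystander: blue paint can, diameter 80, 85 high. Origin under its centre.
- can_red: Bystander: red paint can, diameter 90, 110 high. Origin under its centre.
- jar: Bystander: green glass jar with white cap, diameter 60, 100 high. Origin under its centre.
There are look-alikes about, which are no part of the job. Of the things that look like the pendant, take the one that is farthest to the robot's right at the start.

How it is judged:
On the way, in this order (a step that is already met when the one before it is completed fails the run):
1. the stand rests on the fourth click (within 0.12 rad) (value of joint swivel between 1.974 and 2.214 rad and velocity of joint swivel between -0.1 and 0.1 rad/s), for 0.3 s.
2. the pendant's eye is inside the snap hook (its centre within 30 mm of the middle of the bottom bar) and the gate is shut (distance between eye and hook_bow below 0.03 m and value of joint gate below 0.12 rad), for 0.2 s.
At the end, for the whole second after the job is handed in: The stand rests on the fourth click clockwise of the green mark (within 0.12 rad), the pendant's eye hangs inside the snap hook (eye centre within 30 mm of the middle of the hook's bottom bar), the gate is shut (under 0.12 rad), and the pendant is released and nearly still (under 0.08 m/s) (all of step 2 and value of joint swivel between 1.974 and 2.214 rad and linear speed of pendant below 0.08 m/s and contact force between pendant and the fingers below 0.05 N); the robot touches nothing.
It fails at once if a bystander (tape, brush, screwdriver, pot, cans, jar) is moved more than 40 mm (distance of any of tape, brush, driver, pot, can_blue, can_red, jar from where it was at the start of the episode above 0.04 m).
It also fails if it takes over 67 s, if anything falls off the work surface, if the arm or the gripper's body presses on something with over 40 N, if the wrist force passes 120 N, or if a joint passes its speed limit or range.

### The arm

A 6-joint arm with a two-finger parallel gripper is mounted at the origin on the work surface. World frame = base frame: x ahead of the robot, y to its left, z up, the work surface at z = 0. Lengths are in m, angles in rad, forces in N, time in s.
With the tool pointing down it reaches from about 0.25 to 0.775 m from the base axis. Payload 4 kg.
Tool frame: the origin (TCP) lies between the finger pads; the fingertips stand 14 mm ahead of it and the grasp point (between the pads) lies 5 mm behind it; z points along the fingers, y is the direction in which the jaws open and shut (so a half turn about z gives the same grasp; the last joint's range is limited). The gripper opens to 94 mm and grips with 3 to 60 N. Pads are 16 mm wide; open, the fingers measure 119 mm over their backs; the gripper's body (75 mm by 177 mm) begins 78 mm behind the grasp point.
Start: joints at [1.037, 0.087, 1.371, -0, 1.684, -0.103], TCP at [0.23, 0.5, 0.22] pointing down, gripper open.
Joint ranges: [-3.1, 3.1], [-0.76, 2.03], [0.27, 2.55], [-1.08, 4.22], [0.17, 2.65], [-2.57, 2.57]. Speed limits (rad/s): [2.79, 2.79, 3.14, 3.14, 3.14, 3.14].

### API

Orientations are given as [roll, pitch, yaw] about the fixed x, y, z axes, in that order (R = Rz(yaw) Ry(pitch) Rx(roll)).
In Python, from bench import robot, cams, spotter gives the robot as it stands.
- The arm moves only by the shell command python3 -m inch 'ROWS'. ROWS is JSON, a list of rows, each an object of numbers: "grip": the opening, from 0 (shut) to 1 (fully open); "dx", "dy", "dz": the shift along the tool's x, y, z in units of 25 mm (1.0 is 25 mm); "rx", "ry", "rz": the turn, a rotation vector about the tool's x, y, z in units of 5 degrees (1.0 is 5 degrees). A call has 1 to 12 rows; each row shifts and turns the pose as measured when the row begins, along the tool's axes as they then stand; what a row does not reach is not made up. A row lasts 1/8 s, in which the tool goes at most 62.5 mm and 10.7 degrees, less where a joint would pass 70% of its speed; a pose out of reach is approached as far as the arm can. A call is refused whole if a number of a shift passes 1 or a number of a turn 1, either way. A call with a gripper value outside its range is refused whole. The fingers move at their own pace and stop on an object; the grip force is fixed at half the most. Time passes only in rows, so rows that do not move let the fingers close. It gives the time, the measured TCP pose, the force and the opening at its end, in the units of the state.
- robot.get_obs(): the state, without advancing time (a new reading comes with each control period).
- cams.snapshot(name): name is "side" or "top"; returns a dict with "frame" (384x512x3 uint8, red, green, blue), "intrinsics" (3x3 intrinsics, pixels), "k1" (the pictures are not rectified: a ray, as slopes to the right and down, at radius r is drawn at 1 + k1 r^2 times it, then the intrinsics apply), "eye" and "orientation" of the camera in the world. Camera axes: x right, y up, looking along -z (the intrinsics and any distortion apply to the point x, -y, -z); pixel columns grow to the right and rows downward; lengths in m; the calibration is good to about 2 mm. A picture is of the moment at which its call begins. There is no depth.
- robot.close_job(): hands the job in, once; it reports no verdict.
Trained networks look in a picture, given as the dict that the camera call returned (one of the last four; its "shot" number tells which), for a name from the list of things; names that differ only in an ending like _2 or _b are one class to them, and where a whole thing is asked for, a point or a joint stands for the part that bears it (a point fixed in the world has none). Each returns a list of dicts, best first, with "score" (0 to 1); they miss things now and then, are a little off and sometimes report something else, mostly with a low value. They report only what shows in the picture. A call takes as long as a camera call. They do not tell look-alikes from the thing itself.
- spotter.regions_of(picture, query): "pixels" (384x512 bool, what is visible of it) and "extent" ([left, top, right, bottom] in pixels, round what is visible of it).
- spotter.place_of(picture, query): "pixel" ([column, row] in pixels: a listed point, or the origin of a listed thing).
The state is a dict: "time": time; "joint_positions": joint angles; "qvel": joint speeds; "joint_torque": joint torques, N m; "tool_pos": TCP position; "ee_rot": TCP orientation; "wrist_force": force on the tool from outside, world axes, zero at the start; "wrist_torque": the same for the moment, N m; "width": finger opening in m.
Only numpy, scipy, OpenCV 4.12 (cv2) and the standard library are available. Lean on these libraries where they do the work, as an engineer would, in place of code of your own. Each camera call takes 0.05 s, during which the arm holds its last target.

## Working session

There is one attempt and no reset: what is moved stays moved. The work goes in short steps, Python scripts to look and compute and a shell command to move; the robot and the scene stay as the last step left them, time stands still between calls to the robot, and variables do not carry over. Pictures are saved under pics/ and viewed, and the job is handed in when it is done.

```bash
ls -a; mkdir -p pics; cat > h.py <<'E'
import numpy as np, cv2
from bench import robot, cams, spotter
def save(s,name,crop=None,scale=1):
    f=s["frame"][:,:,::-1]
    if crop: f=f[crop[1]:crop[3],crop[0]:crop[2]]
    f=cv2.resize(f,None,fx=scale,fy=scale,interpolation=cv2.INTER_CUBIC)
    cv2.imwrite("pics/"+name,f)
E
python3 - <<'E'
from h import *
for n in ("side","top"):
    s=cams.snapshot(n); save(s,n+"0.png",scale=1.5)
    print(n,s["intrinsics"],s["k1"],s["eye"],s["orientation"],s["shot"])
print(robot.get_obs())
E
```

```text
.
..
pics
side [[487.6577263    0.         253.9994573 ]
 [  0.         487.6577263  194.36765848]
 [  0.           0.           1.        ]] 0.013083461138058732 [ 0.2387281  -1.06042556  1.18469192] [ 0.81291069 -0.00800172 -0.26137937] 1
top [[480.3817128    0.         252.88886058]
 [  0.         480.3817128  193.96354561]
 [  0.           0.           1.        ]] -0.12717074941303977 [0.27260031 0.00830931 1.50102456] [ 0.2043945   0.00632615 -1.54200429] 2
{'time': 0.1, 'joint_positions': array([ 1.03688817e+00,  8.78865361e-02,  1.37209838e+00,  7.96617005e-06,
        1.68357922e+00, -1.03103013e-01]), 'qvel': array([ 3.57358172e-04, -1.30930708e-03, -2.78284066e-03,  3.26881741e-04,
        1.64646794e-04,  2.12616932e-05]), 'joint_torque': array([ 1.62701243e-03, -3.41249979e+01, -3.03301978e+01,  7.19005382e-02,
        3.04327975e-02, -1.05145020e-04]), 'tool_pos': array([0.22944924, 0.4993467 , 0.21842062]), 'ee_rot': array([-3.13963246e+00, -2.10780519e-04,  2.71078820e+00]), 'wrist_force': array([ 0.44732323, -0.19300751, -0.69646559]), 'wrist_torque': array([ 0.0415845 , -0.01657055, -0.04205337]), 'width': 0.09426181646083882}
```

View pics/side0.png

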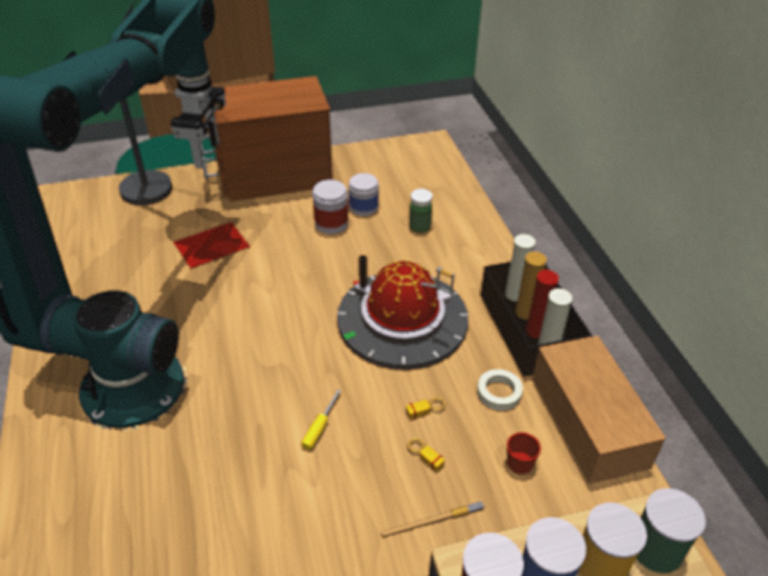

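View pics/top0.png

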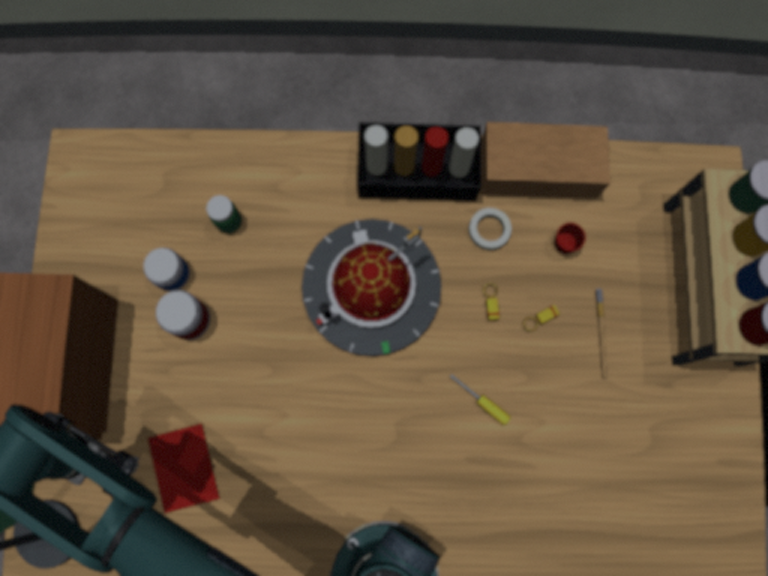

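```bash
cat >> h.py <<'E'
from scipy.spatial.transform import Rotation as R
from scipy.optimize import least_squares
def project(s,P):
    P=np.atleast_2d(P); M=R.from_euler('xyz',s["orientation"]).as_matrix()
    c=(P-s["eye"])@M
    u=c[:,0]/-c[:,2]; v=-c[:,1]/-c[:,2]; r2=u*u+v*v; f=1+s["k1"]*r2
    K=s["intrinsics"]
    return np.stack([K[0,0]*u*f+K[0,2],K[1,1]*v*f+K[1,2]],1)
def tri(obs,x0=(0.5,0,0.1)):
    r=least_squares(lambda x:np.concatenate([project(s,x)[0]-p for s,p in obs]),x0)
    return r.x,np.abs(r.fun).max()
def onplane(s,p,z,x0=(0.5,0)):
    r=least_squares(lambda x:project(s,[x[0],x[1],z])[0]-p,x0)
    return np.array([*r.x,z])
E
python3 - <<'E'
from h import *
S={n:cams.snapshot(n) for n in ("side","top")}
for q in ["stand","handle_top","hook_nose","hook_bow","pendant","eye","tape","brush","driver","pot","can_blue","can_red","jar"]:
    res={}
    for n,s in S.items():
        res[n]=spotter.place_of(s,q)
        print(q,n,[(np.round(r["pixel"],1).tolist(),round(r["score"],2)) for r in res[n][:3]])
    if q in("pendant","eye"):
        for a in res["side"]:
            for b in res["top"]:
                x,e=tri([(S["side"],a["pixel"]),(S["top"],b["pixel"])])
                if e<4: print("   ",x.round(4),round(e,1))
    elif res["side"] and res["top"]:
        x,e=tri([(S[n],res[n][0]["pixel"]) for n in S]); print("   ",x.round(4),round(e,1))
E
```

```text
stand side [([266.4, 210.9], 0.87), ([287.7, 310.9], 0.39), ([302.6, 180.4], 0.38)]
stand top [([246.8, 189.4], 0.9)]
    [0.5919 0.0467 0.0109] 1.1
handle_top side [([238.9, 171.2], 0.98), ([334.0, 261.7], 0.66)]
handle_top top [([214.8, 205.6], 0.83), ([318.0, 262.6], 0.33)]
    [0.5174 0.1349 0.1297] 0.6
hook_nose side [([300.7, 184.5], 0.61)]
hook_nose top [([282.6, 148.8], 0.89)]
    [ 0.667  -0.0548  0.2051] 2.1
hook_bow side [([296.1, 195.1], 0.55)]
hook_bow top [([273.8, 158.8], 0.71)]
    [ 0.6596 -0.0332  0.1412] 0.6
pendant side [([278.1, 275.2], 0.51), ([287.5, 306.2], 0.47)]
pendant top [([324.9, 204.1], 0.75), ([361.7, 209.9], 0.58), ([282.1, 151.2], 0.45)]
    [ 0.556  -0.2047 -0.0121] 0.9
    [ 0.5201 -0.2959  0.1154] 0.1
    [ 0.5859 -0.2257 -0.1592] 0.3
    [ 0.5435 -0.3223 -0.0037] 0.6
eye side [([279.0, 297.4], 0.67), ([292.3, 269.0], 0.56)]
eye top [([352.6, 214.3], 0.6), ([324.4, 191.6], 0.56)]
    [ 0.5274 -0.2916  0.0023] 0.5
    [ 5.982e-01 -2.019e-01 -2.000e-04] 0.2
tape side [([331.6, 258.5], 0.61), ([286.7, 311.2], 0.58), ([296.3, 194.4], 0.44)]
tape top []
brush side [([287.3, 349.1], 0.85)]
brush top [([399.5, 220.6], 0.57), ([112.7, 181.6], 0.4)]
    [ 0.5076 -0.4456 -0.0104] 1.1
driver side [([216.5, 277.6], 0.62)]
driver top [([123.1, 215.2], 0.56), ([320.5, 264.8], 0.54), ([362.5, 209.0], 0.4)]
    [ 0.6181  0.8272 -1.3421] 15.5
pot side [([344.7, 306.9], 0.78)]
pot top [([375.1, 159.1], 0.66)]
    [ 7.050e-01 -3.677e-01  2.000e-04] 1.6
can_blue side [([266.5, 210.0], 0.68), ([241.0, 136.0], 0.57), ([298.6, 195.2], 0.27)]
can_blue top [([112.2, 179.9], 0.86), ([403.4, 221.8], 0.4), ([322.1, 263.5], 0.35)]
    [ 0.7828  0.7012 -0.6783] 2.2
can_red side [([218.1, 149.1], 0.68)]
can_red top [([123.9, 214.9], 0.91), ([150.9, 145.5], 0.42)]
    [ 0.5042  0.4392 -0.0068] 0.2
jar side [([279.8, 150.7], 0.82)]
jar top [([150.7, 145.0], 0.82)]
    [ 0.7385  0.3691 -0.0064] 0.6
```

```bash
python3 - <<'E'
from h import *
s=cams.snapshot("top"); save(s,"t1.png",(195,135,305,245),5.4)
save(s,"t2.png",(310,180,390,235),8)
s=cams.snapshot("side"); save(s,"s1.png",(215,160,325,245),6); save(s,"s2.png",(255,255,325,320),8)
E
```

```text
(no output)
```

View pics/t1.png

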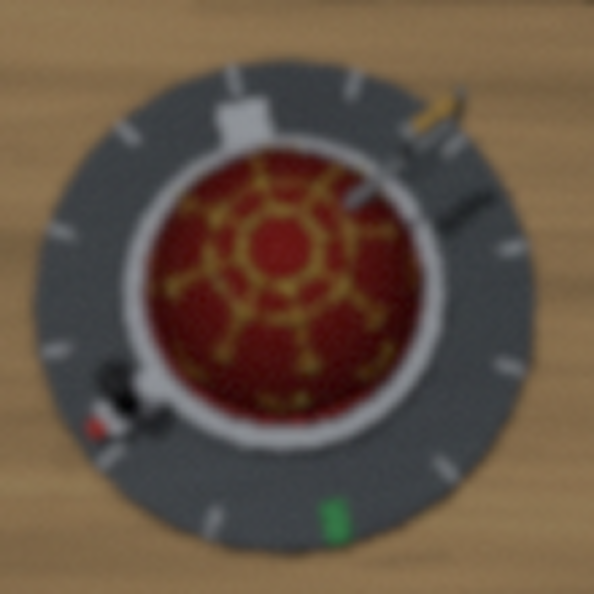

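View pics/t2.png

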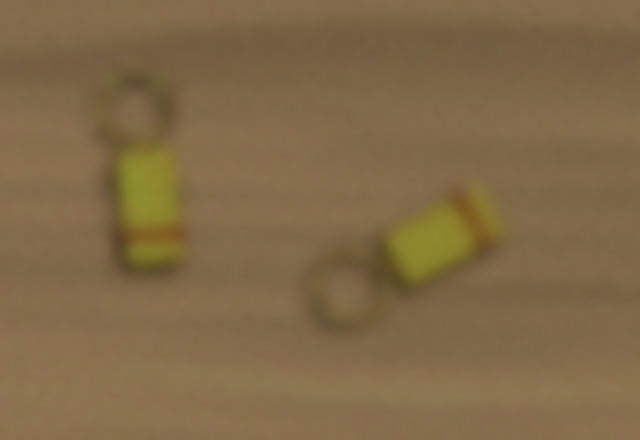

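View pics/s1.png

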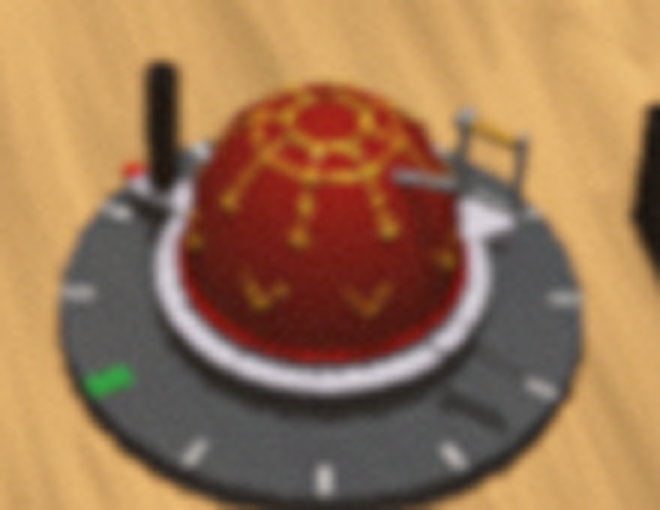

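View pics/s2.png

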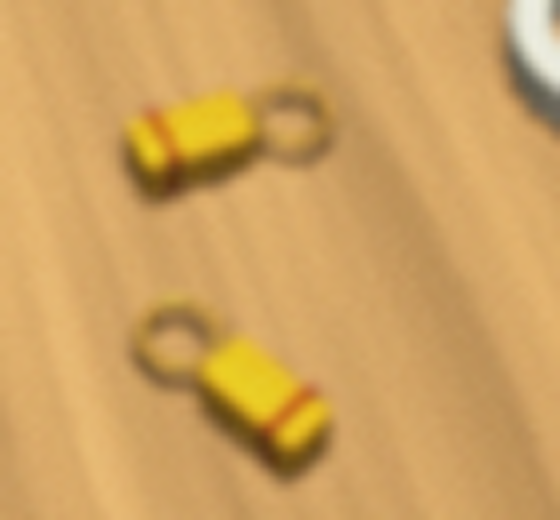

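```bash
cat > m.py <<'E'
from h import *
s=cams.snapshot("top"); t=cams.snapshot("side")
def px(q,sc,o): return (np.array(q,float)+.5)/sc-.5+np.array(o)
def fit(s,Q,sc,o,k0):
    W=np.array([onplane(s,px(q,sc,o),0.02)[:2] for q in Q])
    # model: c + r*(angle phi - 30k)
    def f(p): 
        a=p[3]-np.pi/6*np.array(k0); return (W-(p[:2]+p[2]*np.c_[np.cos(a),np.sin(a)])).ravel()
    r=least_squares(f,[.59,.045,.13,np.radians(193)]); return r.x,np.abs(r.fun).max()
Q=[(335,520),(213,520),(108,457),(57,350),(61,231),(127,132),(234,81),(353,85),(455,143),(512,247),(510,366),(446,468)]
p,e=fit(s,Q,5.4,(195,135),range(12)); print(p,np.degrees(p[3]),e)
Qs=[(110,380),(195,452),(325,480),(455,457),(542,387),(565,298),(80,293),(118,210)]
p2,e2=fit(t,Qs,6,(215,160),[0,11,10,9,8,7,1,2]); print(p2,np.degrees(p2[3]),e2)
# pendant: eye, block centre top (z=.022)
for nm,a,b in [("eye",px((346,290),8,(310,180)),px((177,341),8,(255,255)))]:
    print(nm,tri([(s,a),(t,b)]), onplane(s,a,.011),onplane(t,b,.011))
for nm,a,b in [("handle",px((115,380),5.4,(195,135)),px((161,68),6,(215,160))),("nose",px((462,95),5.4,(195,135)),px((522,140),6,(215,160)))]:
    print(nm,tri([(s,a),(t,b)]))
E
python3 m.py; python3 - <<'E'
from h import *
import time
s=cams.snapshot("top"); t=cams.snapshot("side")
for n,c in (("top",s),("side",t)):
  for r in spotter.regions_of(c,"pendant")[:4]:
    m=r["pixels"]; ys,xs=np.nonzero(m); print(n,r["score"],r["extent"],xs.mean(),ys.mean(),m.sum())
    f=c["frame"].astype(int); y=m&(f[:,:,0]-f[:,:,2]>60)
    print(y.sum())
E
```

```text
[0.59226796 0.04481187 0.13671019 3.39431834] 194.48011519508015 0.002721772631153696
[0.59446008 0.04501846 0.13649199 3.39279257] 194.39269482361877 0.0016337517520413902
eye (array([ 0.5210918 , -0.29141902,  0.00573344]), np.float64(0.2484201816282905)) [ 0.51942111 -0.29026687  0.011     ] [ 0.52049605 -0.29483394  0.011     ]
handle (array([0.52169996, 0.1314266 , 0.13177752]), np.float64(0.4350971229307845))
nose (array([ 0.66416607, -0.04902355,  0.20395979]), np.float64(0.36566701512435884))
top 0.73 [211.4, 153.3, 280.6, 219.3] 245.87195331273603 188.48369378647442 2913
1019
top 0.51 [350.9, 205.0, 369.3, 220.1] 362.28859060402687 210.89261744966444 149
110
top 0.48 [320.7, 197.4, 333.0, 212.0] 327.8 204.55384615384617 130
119
side 0.73 [268.3, 264.4, 288.8, 280.1] 279.15816326530614 272.41326530612247 196
196
side 0.56 [279.3, 298.1, 297.3, 315.4] 287.36180904522615 304.42713567839195 199
199
```

```bash
cat > go.py <<'E'
import sys
from h import *
# usage: go.py x y z [yangle_deg]  -> remaining in tool units
o=robot.get_obs(); M=R.from_euler('xyz',o["ee_rot"]).as_matrix()
t=np.array([float(a) for a in sys.argv[1:4]]); d=M.T@(t-o["tool_pos"])/.025
print("t",round(o["time"],2),"pos",o["tool_pos"].round(4),"rpy",o["ee_rot"].round(3),"F",o["wrist_force"].round(1),"w",round(o["width"],4))
print("units dx dy dz",d.round(2))
ya=np.degrees(np.arctan2(M[1,1],M[0,1])); print("jaw angle",ya.round(2))
if len(sys.argv)>4:
    e=(float(sys.argv[4])-ya+90)%180-90; print("rz units",round(-e/5,2))
    b=M.T@np.array([0,0,-1]);  print("tilt fix rx ry units",np.round(np.degrees(np.cross([0,0,1],b))[:2]/5,2))
E
python3 go.py .521 .131 .2 17
```

```text
t 1.9 pos [0.2297 0.4998 0.2195] rpy [3.141 0.    2.711] F [-0.2 -0.1  0. ] w 0.0939
units dx dy dz [-16.75  -8.54   0.78]
jaw angle 65.32
rz units 9.66
tilt fix rx ry units [0. 0.]
```

```bash
python3 -m inch '[{"dx":-1,"dy":-0.5,"grip":0.6},{"dx":-1,"dy":-0.5,"grip":0.6},{"dx":-1,"dy":-0.5,"grip":0.6},{"dx":-1,"dy":-0.5,"grip":0.6},{"dx":-1,"dy":-0.5,"grip":0.6},{"dx":-1,"dy":-0.5,"grip":0.6},{"dx":-1,"dy":-0.5,"grip":0.6},{"dx":-1,"dy":-0.5,"grip":0.6},{"dx":-1,"dy":-0.5,"grip":0.6},{"dx":-1,"dy":-0.5,"grip":0.6},{"dx":-1,"dy":-0.5,"grip":0.6},{"dx":-1,"dy":-0.5,"grip":0.6}]'; python3 go.py .521 .131 .2 17
```

```text
t 1.9 pos [0.2297 0.4998 0.2195] rpy [3.141 0.    2.711] F [-0.2 -0.1  0. ] w 0.0939
units dx dy dz [-16.75  -8.54   0.78]
jaw angle 65.32
rz units 9.66
tilt fix rx ry units [0. 0.]invalid input at $[0]: expected keys grip, dx, dy, dz, rx, ry, rz
```

```bash
python3 -m inch '[{"grip":0.6,"dx":-1,"dy":-0.5,"dz":0,"rx":0,"ry":0,"rz":0},{"grip":0.6,"dx":-1,"dy":-0.5,"dz":0,"rx":0,"ry":0,"rz":0},{"grip":0.6,"dx":-1,"dy":-0.5,"dz":0,"rx":0,"ry":0,"rz":0},{"grip":0.6,"dx":-1,"dy":-0.5,"dz":0,"rx":0,"ry":0,"rz":0},{"grip":0.6,"dx":-1,"dy":-0.5,"dz":0,"rx":0,"ry":0,"rz":0},{"grip":0.6,"dx":-1,"dy":-0.5,"dz":0,"rx":0,"ry":0,"rz":0},{"grip":0.6,"dx":-1,"dy":-0.5,"dz":0,"rx":0,"ry":0,"rz":0},{"grip":0.6,"dx":-1,"dy":-0.5,"dz":0,"rx":0,"ry":0,"rz":0},{"grip":0.6,"dx":-1,"dy":-0.5,"dz":0,"rx":0,"ry":0,"rz":0},{"grip":0.6,"dx":-1,"dy":-0.5,"dz":0,"rx":0,"ry":0,"rz":0},{"grip":0.6,"dx":-1,"dy":-0.5,"dz":0,"rx":0,"ry":0,"rz":0},{"grip":0.6,"dx":-1,"dy":-0.5,"dz":0,"rx":0,"ry":0,"rz":0}]'; python3 go.py .521 .131 .2 17
```

```text
time: 3.4
tool_pos: [0.4454, 0.2318, 0.22]
ee_rot: [3.139, 0.001, 2.715]
wrist_force: [-0.2, 0.1, -0.2]
width: 0.0567
t 3.4 pos [0.4454 0.2318 0.22  ] rpy [3.139e+00 1.000e-03 2.715e+00] F [-0.2  0.1 -0.2] w 0.0567
units dx dy dz [-4.42 -2.42  0.8 ]
jaw angle 65.58
rz units 9.72
tilt fix rx ry units [0.03 0.01]
```

```bash
python3 -m inch '[{"grip":0.6,"dx":-0.9,"dy":-0.5,"dz":0,"rx":0,"ry":0,"rz":0},{"grip":0.6,"dx":-0.9,"dy":-0.5,"dz":0,"rx":0,"ry":0,"rz":0},{"grip":0.6,"dx":0,"dy":0,"dz":0,"rx":0,"ry":0,"rz":1},{"grip":0.6,"dx":0,"dy":0,"dz":0,"rx":0,"ry":0,"rz":1},{"grip":0.6,"dx":0,"dy":0,"dz":0,"rx":0,"ry":0,"rz":1},{"grip":0.6,"dx":0,"dy":0,"dz":0,"rx":0,"ry":0,"rz":1},{"grip":0.6,"dx":0,"dy":0,"dz":0,"rx":0,"ry":0,"rz":1},{"grip":0.6,"dx":0,"dy":0,"dz":0,"rx":0,"ry":0,"rz":1},{"grip":0.6,"dx":0,"dy":0,"dz":0,"rx":0,"ry":0,"rz":1},{"grip":0.6,"dx":0,"dy":0,"dz":0,"rx":0,"ry":0,"rz":1},{"grip":0.6,"dx":0,"dy":0,"dz":0,"rx":0,"ry":0,"rz":1},{"grip":0.6,"dx":0,"dy":0,"dz":0,"rx":0,"ry":0,"rz":1}]'; python3 go.py .521 .131 .2 17
```

```text
time: 4.9
tool_pos: [0.4784, 0.1865, 0.2203]
ee_rot: [3.138, -0.001, 1.809]
wrist_force: [0.7, 0.8, -0.5]
width: 0.0564
t 4.9 pos [0.4784 0.1865 0.2203] rpy [ 3.138e+00 -1.000e-03  1.809e+00] F [ 0.7  0.8 -0.5] w 0.0564
units dx dy dz [-2.56  1.13  0.81]
jaw angle 13.64
rz units -0.67
tilt fix rx ry units [ 0.04 -0.01]
```

```bash
python3 -m inch '[{"grip":0.6,"dx":-0.9,"dy":0.4,"dz":0.3,"rx":0,"ry":0,"rz":0},{"grip":0.6,"dx":-0.9,"dy":0.4,"dz":0.5,"rx":0,"ry":0,"rz":0},{"grip":0.6,"dx":-0.7,"dy":0.35,"dz":0.8,"rx":0,"ry":0,"rz":0},{"grip":0.6,"dx":0,"dy":0,"dz":0.8,"rx":0,"ry":0,"rz":0},{"grip":0.6,"dx":0,"dy":0,"dz":0,"rx":0,"ry":0,"rz":0}]'; python3 go.py .521 .131 .108; python3 - <<'E'
from h import *
s=cams.snapshot("top"); save(s,"t3.png",(170,135,280,245),5)
s=cams.snapshot("side"); save(s,"s3.png",(205,110,315,220),5)
E
```

```text
time: 5.52
tool_pos: [0.5231, 0.1314, 0.1597]
ee_rot: [3.136, -0.001, 1.809]
wrist_force: [-0.1, 0.5, 0.2]
width: 0.0564
t 5.53 pos [0.5231 0.1314 0.1597] rpy [ 3.136e+00 -1.000e-03  1.809e+00] F [-0.1  0.5  0.2] w 0.0564
units dx dy dz [ 0.   -0.1   2.07]
jaw angle 13.65
```

View pics/t3.png

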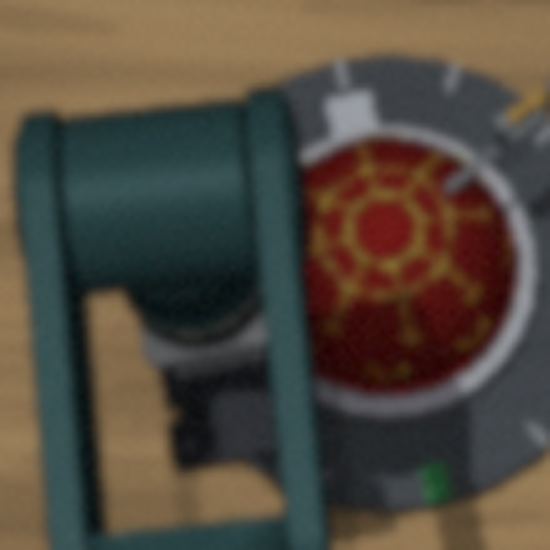

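View pics/s3.png

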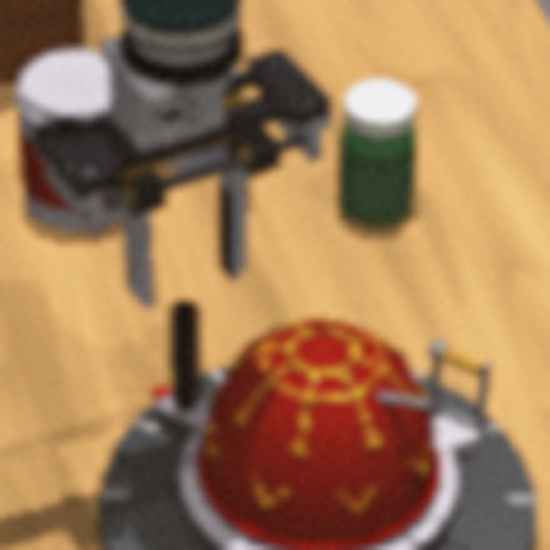

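The side view shows the black post top at (184,305), centred between the open fingertips at (140,300) and (233,272). I'll descend and close.

```bash
python3 -m inch '[{"grip":0.6,"dx":0,"dy":-0.1,"dz":0.7,"rx":0,"ry":0,"rz":0},{"grip":0.6,"dx":0,"dy":0,"dz":0.7,"rx":0,"ry":0,"rz":0},{"grip":0.6,"dx":0,"dy":0,"dz":0.7,"rx":0,"ry":0,"rz":0},{"grip":0.6,"dx":0,"dy":0,"dz":0,"rx":0,"ry":0,"rz":0},{"grip":0,"dx":0,"dy":0,"dz":0,"rx":0,"ry":0,"rz":0},{"grip":0,"dx":0,"dy":0,"dz":0,"rx":0,"ry":0,"rz":0},{"grip":0,"dx":0,"dy":0,"dz":0,"rx":0,"ry":0,"rz":0},{"grip":0,"dx":0,"dy":0,"dz":0,"rx":0,"ry":0,"rz":0}]'; python3 - <<'E'
from h import *
s=cams.snapshot("side"); save(s,"s4.png",(205,110,315,220),5)
E
```

```text
time: 6.62
tool_pos: [0.522, 0.1323, 0.1084]
ee_rot: [3.13, -0.001, 1.811]
wrist_force: [-7.0, -0.2, 3.2]
width: 0.0201
```

View pics/s4.png

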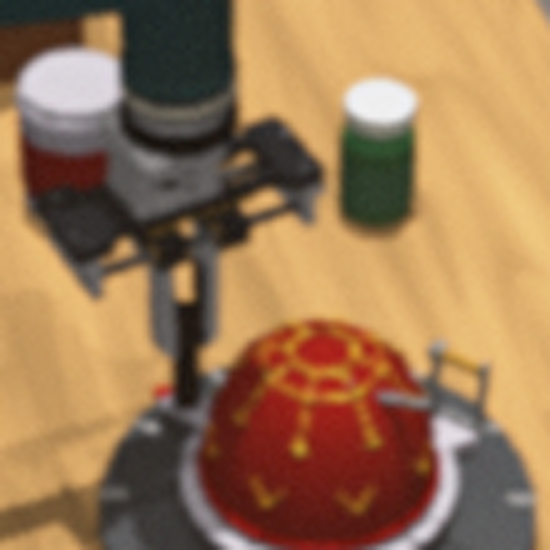

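```bash
cat > arc.py <<'E'
import sys
from h import *
o=robot.get_obs(); M=R.from_euler('xyz',o["ee_rot"]).as_matrix()
c=np.array([.5932,.0449]); v=o["tool_pos"][:2]-c; a0=np.arctan2(v[1],v[0]); r0=np.hypot(*v)
a1=np.radians(float(sys.argv[1])); n=int(sys.argv[2])
print("t",o["time"].round(2),"angle",np.degrees(a0).round(2),"r",r0.round(4),"z",o["tool_pos"][2].round(4),"F",o["wrist_force"].round(1),"w",o["width"].round(4))
A=np.linspace(a0,a1,n+1); rr=np.linspace(r0,.1125,n+1); P=c+np.c_[rr*np.cos(A),rr*np.sin(A)]
for d in np.diff(P,axis=0): print((M.T@np.array([*d,0])/.025).round(2)[:2])
E
python3 arc.py 74.4 12
```

```text
Traceback (most recent call last):
  File "arc.py", line 6, in <module>
    print("t",o["time"].round(2),"angle",np.degrees(a0).round(2),"r",r0.round(4),"z",o["tool_pos"][2].round(4),"F",o["wrist_force"].round(1),"w",o["width"].round(4))
              ^^^^^^^^^^^^^^^
AttributeError: 'float' object has no attribute 'round'
```

```bash
sed -i 's/o\["time"\].round(2)/round(o["time"],2)/; s/o\["width"\].round(4)/round(o["width"],4)/' arc.py; python3 arc.py 74.4 12
```

```text
t 6.67 angle 129.28 r 0.1128 z 0.1085 F [-3.6  0.4  2.8] w 0.0198
[0.14 0.33]
[0.11 0.34]
[0.09 0.35]
[0.06 0.35]
[0.03 0.36]
[0.   0.36]
[-0.03  0.36]
[-0.06  0.36]
[-0.08  0.35]
[-0.11  0.34]
[-0.14  0.33]
[-0.16  0.32]
```

```bash
python3 -m inch '[{"grip":0,"dx":0.14,"dy":0.33,"dz":0,"rx":0,"ry":0,"rz":0},{"grip":0,"dx":0.11,"dy":0.34,"dz":0,"rx":0,"ry":0,"rz":0},{"grip":0,"dx":0.09,"dy":0.35,"dz":0,"rx":0,"ry":0,"rz":0},{"grip":0,"dx":0.06,"dy":0.35,"dz":0,"rx":0,"ry":0,"rz":0},{"grip":0,"dx":0.03,"dy":0.36,"dz":0,"rx":0,"ry":0,"rz":0},{"grip":0,"dx":0,"dy":0.36,"dz":0,"rx":0,"ry":0,"rz":0}]'; python3 arc.py 74.4 6
```

```text
time: 7.42
tool_pos: [0.5609, 0.1559, 0.1083]
ee_rot: [-3.129, -0.006, 1.807]
wrist_force: [-3.2, 3.4, 1.1]
width: 0.0195
t 7.42 angle 106.22 r 0.1156 z 0.1083 F [-3.2  3.4  1.1] w 0.0195
[-0.02  0.43]
[-0.06  0.42]
[-0.1   0.41]
[-0.13  0.4 ]
[-0.17  0.38]
[-0.2   0.36]
```

```bash
python3 -m inch '[{"grip":0,"dx":-0.02,"dy":0.43,"dz":0,"rx":0,"ry":0,"rz":0},{"grip":0,"dx":-0.06,"dy":0.42,"dz":0,"rx":0,"ry":0,"rz":0},{"grip":0,"dx":-0.1,"dy":0.41,"dz":0,"rx":0,"ry":0,"rz":0},{"grip":0,"dx":-0.13,"dy":0.4,"dz":0,"rx":0,"ry":0,"rz":0},{"grip":0,"dx":-0.17,"dy":0.38,"dz":0,"rx":0,"ry":0,"rz":0},{"grip":0,"dx":-0.2,"dy":0.36,"dz":0,"rx":0,"ry":0,"rz":0}]'; python3 arc.py 74.4 2
```

```text
time: 8.18
tool_pos: [0.617, 0.1613, 0.1082]
ee_rot: [-3.114, -0.021, 1.811]
wrist_force: [-0.0, 2.9, -0.0]
width: 0.0189
t 8.18 angle 78.45 r 0.1188 z 0.1082 F [-0.   2.9 -0. ] w 0.0189
[-0.19  0.09]
[-0.19  0.08]
```

```bash
python3 - <<'E'
from h import *
s=cams.snapshot("side"); save(s,"s5.png",(205,110,315,220),5.4)
s=cams.snapshot("top"); save(s,"t5.png",(190,135,300,245),5.4)
E
```

```text
(no output)
```

View pics/s5.png

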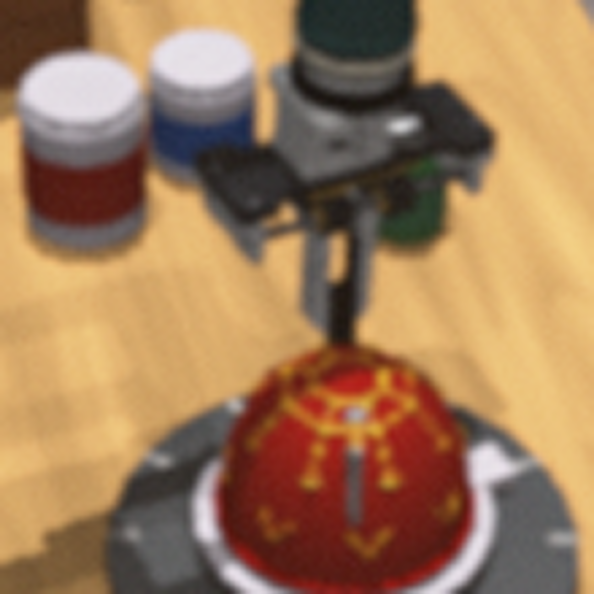

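View pics/t5.png

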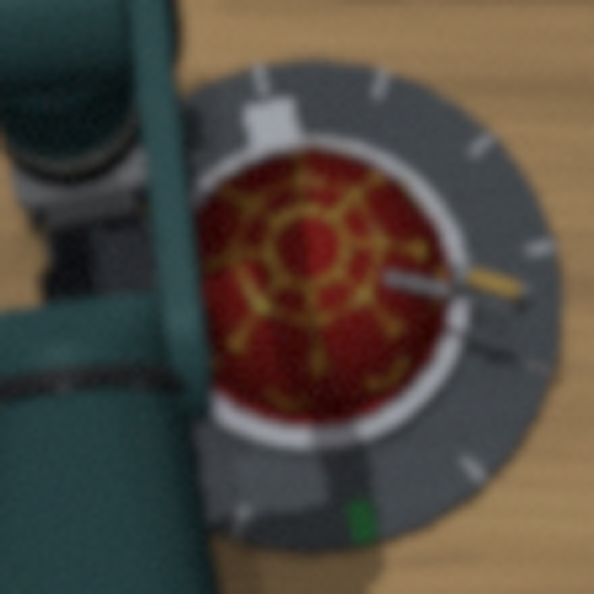

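```bash
cat > hk.py <<'E'
from h import *
s=cams.snapshot("top"); t=cams.snapshot("side")
c=np.array([.5932,.0449])
P={}
for q in ("hook_nose","hook_bow","handle_top"):
    a=spotter.place_of(s,q); b=spotter.place_of(t,q)
    for i in a[:2]:
        for j in b[:2]:
            x,e=tri([(s,i["pixel"]),(t,j["pixel"])]); v=x[:2]-c
            print(q,x.round(4),"err",e.round(1),"ang",np.degrees(np.arctan2(v[1],v[0])).round(1),"r",np.hypot(*v).round(4),round(i["score"],2),round(j["score"],2),np.round(i["pixel"],1),np.round(j["pixel"],1))
print(s["shot"],t["shot"])
for k in (60,90,120):
    a=np.radians(194.4-k+180)
    N=[*(c+.118*np.array([np.cos(a),np.sin(a)])),.207]; B=[*(c+.101*np.array([np.cos(a),np.sin(a)])),.152]
    print("exp",k,"nose",project(s,N).round(1),project(t,N).round(1),"bow",project(s,B).round(1),project(t,B).round(1))
E
python3 hk.py
```

```text
hook_nose [ 0.5549 -0.0759  0.2105] err 0.2 ang -107.6 r 0.1267 0.86 0.84 [289.4 189.7] [269.  193.6]
hook_nose [0.5819 0.0504 0.0839] err 4.1 ang 154.0 r 0.0126 0.44 0.84 [244.4 192.5] [269.  193.6]
hook_bow [ 0.5692 -0.0482  0.1449] err 0.5 ang -104.5 r 0.0961 0.88 0.69 [278.3 189.8] [270.7 202.3]
hook_bow [ 0.8023 -0.0855 -0.4902] err 21.9 ang -31.9 r 0.2464 0.88 0.19 [278.3 189.8] [343.8 306.8]
hook_bow [ 0.7978  0.4512 -0.3587] err 13.3 ang 63.3 r 0.4548 0.49 0.69 [151.8 145.1] [270.7 202.3]
hook_bow [ 1.4516  0.8577 -2.1003] err 7.4 ang 43.4 r 1.1822 0.49 0.19 [151.8 145.1] [343.8 306.8]
handle_top [ 0.5496 -0.0422  0.2966] err 3.3 ang -116.6 r 0.0974 0.42 0.81 [278.2 187.2] [267.9 163.1]
handle_top [ 0.5332 -0.2442  0.4803] err 15.9 ang -101.7 r 0.2953 0.15 0.81 [376.1 159.4] [267.9 163.1]
16 17
exp 60 nose [[276.9 147.5]] [[303.9 179.6]] bow [[271.9 156.9]] [[297.6 190.9]]
exp 90 nose [[287.3 166. ]] [[290.2 189.1]] bow [[280.4 172.2]] [[286.1 199. ]]
exp 120 nose [[286.8 187.4]] [[270.3 192.5]] bow [[279.9 189.9]] [[269.6 201.9]]
```

```bash
python3 -m inch '[{"grip":0.5,"dx":0,"dy":0,"dz":0,"rx":0,"ry":0,"rz":0},{"grip":0.5,"dx":0,"dy":0,"dz":0,"rx":0,"ry":0,"rz":0},{"grip":0.5,"dx":0,"dy":0,"dz":0,"rx":0,"ry":0,"rz":0},{"grip":0.5,"dx":0,"dy":0,"dz":0,"rx":0,"ry":0,"rz":0}]'; python3 hk.py
```

```text
time: 9.18
tool_pos: [0.6194, 0.158, 0.1077]
ee_rot: [-3.117, -0.016, 1.809]
wrist_force: [-0.8, 0.7, -1.3]
width: 0.0469
hook_bow [ 0.5702 -0.0564  0.1419] err 0.4 ang -102.8 r 0.1038 0.76 0.85 [281.1 189.6] [271.6 204.8]
hook_bow [ 0.5751 -0.058   0.097 ] err 1.2 ang -99.9 r 0.1045 0.76 0.46 [281.1 189.6] [271.2 215.6]
hook_bow [ 0.443  -0.1644  0.2482] err 33.1 ang -125.7 r 0.2576 0.17 0.85 [320.1 262.1] [271.6 204.8]
hook_bow [ 0.4446 -0.169   0.2119] err 31.9 ang -124.8 r 0.2605 0.17 0.46 [320.1 262.1] [271.2 215.6]
18 19
exp 60 nose [[276.9 147.5]] [[303.9 179.6]] bow [[271.9 156.9]] [[297.6 190.9]]
exp 90 nose [[287.3 166. ]] [[290.2 189.1]] bow [[280.4 172.2]] [[286.1 199. ]]
exp 120 nose [[286.8 187.4]] [[270.3 192.5]] bow [[279.9 189.9]] [[269.6 201.9]]
```

Released near the fourth click; rise straight up, then look clearly.

```bash
python3 -m inch '[{"grip":0.6,"dx":0,"dy":0,"dz":-0.8,"rx":0,"ry":0,"rz":0},{"grip":0.6,"dx":0,"dy":0,"dz":-1,"rx":0,"ry":0,"rz":0},{"grip":0.6,"dx":0,"dy":0,"dz":-1,"rx":0,"ry":0,"rz":0},{"grip":0.6,"dx":0,"dy":0,"dz":-1,"rx":0,"ry":0,"rz":0},{"grip":0.6,"dx":0,"dy":0,"dz":-1,"rx":0,"ry":0,"rz":0},{"grip":0.6,"dx":0,"dy":0,"dz":-1,"rx":0,"ry":0,"rz":0},{"grip":0.6,"dx":0,"dy":0,"dz":-0.5,"rx":0,"ry":0,"rz":0}]'; python3 hk.py; python3 go.py .527 -.33 .26 28; python3 - <<'E'
from h import *
s=cams.snapshot("side"); save(s,"s6.png",(215,140,325,250),5.4)
s=cams.snapshot("top"); save(s,"t6.png",(190,135,300,245),5.4)
E
```

```text
time: 10.45
tool_pos: [0.6242, 0.157, 0.2795]
ee_rot: [-3.125, -0.015, 1.81]
wrist_force: [0.2, -0.0, -0.7]
width: 0.0565
hook_nose [ 0.5576 -0.0713  0.2146] err 2.9 ang -107.0 r 0.1215 0.69 0.79 [288.2 185.4] [266.4 192.2]
hook_bow [ 0.57   -0.0509  0.1298] err 0.3 ang -103.6 r 0.0986 0.79 0.57 [279.1 189.8] [270.2 206.6]
hook_bow [ 0.4878 -0.2569  0.3435] err 5.7 ang -109.3 r 0.3197 0.43 0.57 [365.4 212.4] [270.2 206.6]
handle_top [ 0.7094  0.5554 -0.2473] err 11.7 ang 77.2 r 0.5236 0.46 0.8 [114.1 181.1] [271.4 165.5]
20 21
exp 60 nose [[276.9 147.5]] [[303.9 179.6]] bow [[271.9 156.9]] [[297.6 190.9]]
exp 90 nose [[287.3 166. ]] [[290.2 189.1]] bow [[280.4 172.2]] [[286.1 199. ]]
exp 120 nose [[286.8 187.4]] [[270.3 192.5]] bow [[279.9 189.9]] [[269.6 201.9]]
t 10.85 pos [0.6231 0.1569 0.2741] rpy [-3.117 -0.016  1.81 ] F [-0.2 -0.7 -1. ] w 0.0564
units dx dy dz [-18.01  -8.34   0.48]
jaw angle 13.74
rz units -2.85
tilt fix rx ry units [-0.28 -0.19]
```

View pics/s6.png

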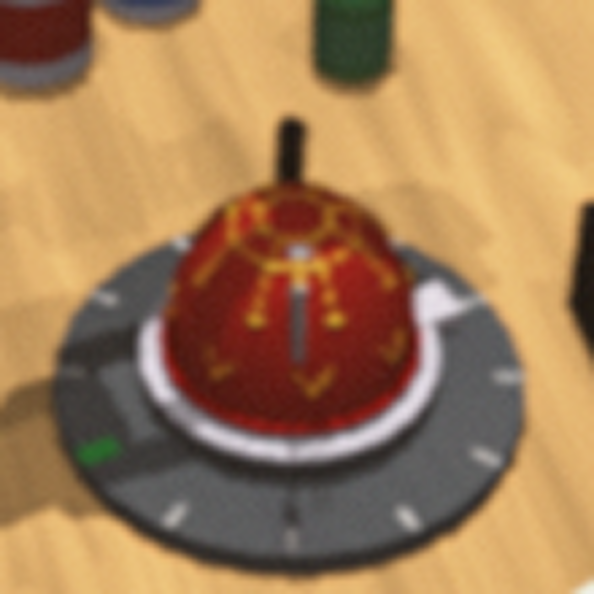

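View pics/t6.png

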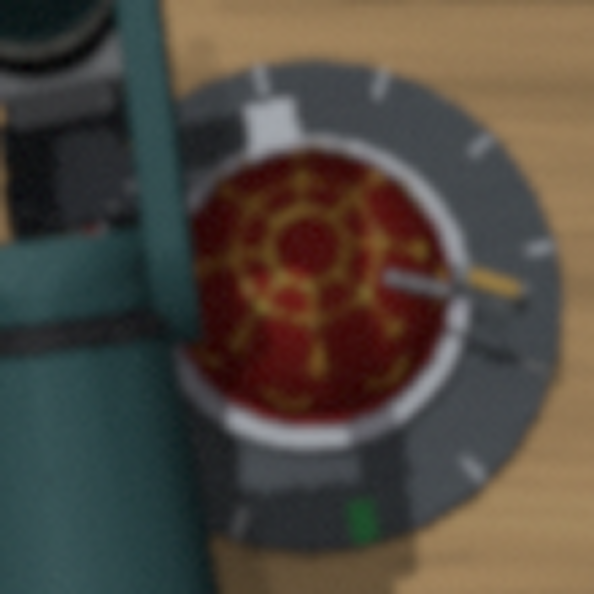

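```bash
python3 - <<'E'
from h import *
s=cams.snapshot("top"); t=cams.snapshot("side")
save(s,"t7.png",(335,195,385,230),14); save(t,"s7.png",(265,285,310,322),14)
E
```

```text
(no output)
```

View pics/t7.png

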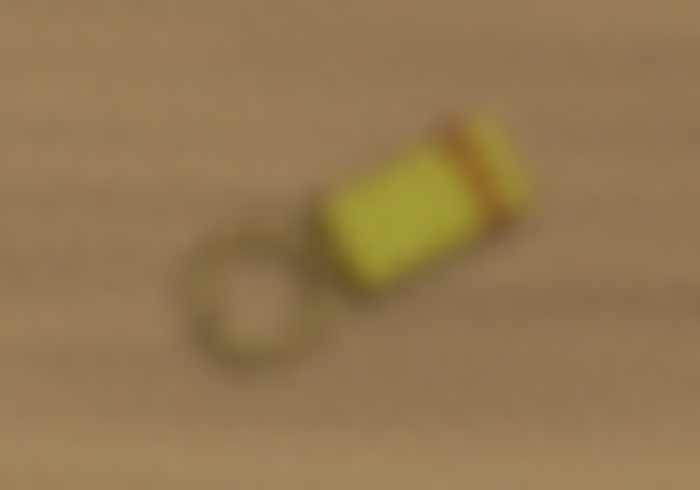

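View pics/s7.png

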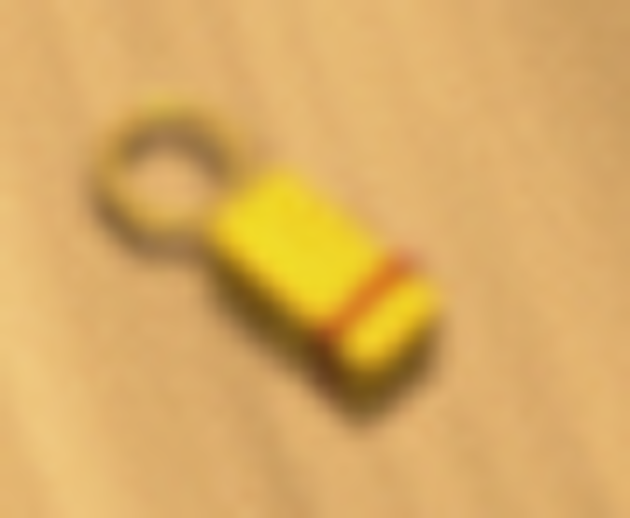

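```bash
python3 - <<'E'
from h import *
s=cams.snapshot("top"); t=cams.snapshot("side")
def px(q,sc,o): return (np.array(q,float)+.5)/sc-.5+np.array(o)
c=lambda *q:(px(q[0],14,(335,195)),px(q[1],14,(265,285)))
for nm,z,q in [("eye",.011,((258,298),(168,178))),("blk",.022,((428,201),(323,266)))]:
    a,b=c(*q); print(nm,tri([(s,a),(t,b)])[0].round(4),onplane(s,a,z).round(4),onplane(t,b,z).round(4))
M=cv2
E
```

```text
eye [ 0.5207 -0.2918  0.0062] [ 0.5194 -0.2907  0.011 ] [ 0.52   -0.2949  0.011 ]
blk [ 0.5417 -0.3281  0.0189] [ 0.5406 -0.3273  0.022 ] [ 0.5413 -0.33    0.022 ]
```

```bash
python3 go.py .541 -.3286 .27 30.7; python3 -m inch '[{"grip":0.8,"dx":-1,"dy":-0.5,"dz":0,"rx":-0.28,"ry":-0.19,"rz":0},{"grip":0.8,"dx":-1,"dy":-0.45,"dz":0,"rx":0,"ry":0,"rz":0},{"grip":0.8,"dx":-1,"dy":-0.45,"dz":0,"rx":0,"ry":0,"rz":0},{"grip":0.8,"dx":-1,"dy":-0.45,"dz":0,"rx":0,"ry":0,"rz":0},{"grip":0.8,"dx":-1,"dy":-0.45,"dz":0,"rx":0,"ry":0,"rz":0},{"grip":0.8,"dx":-1,"dy":-0.45,"dz":0,"rx":0,"ry":0,"rz":0},{"grip":0.8,"dx":-1,"dy":-0.45,"dz":0,"rx":0,"ry":0,"rz":0},{"grip":0.8,"dx":-1,"dy":-0.45,"dz":0,"rx":0,"ry":0,"rz":0},{"grip":0.8,"dx":-1,"dy":-0.45,"dz":0,"rx":0,"ry":0,"rz":0},{"grip":0.8,"dx":-1,"dy":-0.45,"dz":0,"rx":0,"ry":0,"rz":0},{"grip":0.8,"dx":-1,"dy":-0.45,"dz":0,"rx":0,"ry":0,"rz":0},{"grip":0.8,"dx":-1,"dy":-0.45,"dz":0,"rx":0,"ry":0,"rz":0}]'; python3 go.py .541 -.3286 .2 30.7
```

```text
t 11.15 pos [0.6235 0.1569 0.2755] rpy [-3.12  -0.016  1.81 ] F [ 0.1  0.7 -0.3] w 0.0562
units dx dy dz [-18.09  -7.81   0.1 ]
jaw angle 13.73
rz units -3.39
tilt fix rx ry units [-0.25 -0.18]
time: 12.65
tool_pos: [0.561, -0.1747, 0.2759]
ee_rot: [3.136, 0.002, 1.815]
wrist_force: [0.0, -0.4, 0.4]
width: 0.0751
t 12.65 pos [ 0.561  -0.1747  0.2759] rpy [3.136e+00 2.000e-03 1.815e+00] F [ 0.  -0.4  0.4] w 0.0751
units dx dy dz [-5.77 -2.28  3.03]
jaw angle 13.99
rz units -3.34
tilt fix rx ry units [0.06 0.02]
```

```bash
python3 -m inch '[{"grip":0.8,"dx":-1,"dy":-0.4,"dz":0,"rx":0,"ry":0,"rz":0},{"grip":0.8,"dx":-1,"dy":-0.4,"dz":0,"rx":0,"ry":0,"rz":0},{"grip":0.8,"dx":-1,"dy":-0.4,"dz":0,"rx":0,"ry":0,"rz":0},{"grip":0.8,"dx":-1,"dy":-0.4,"dz":0.5,"rx":0,"ry":0,"rz":0},{"grip":0.8,"dx":-1,"dy":-0.4,"dz":0.8,"rx":0,"ry":0,"rz":0},{"grip":0.8,"dx":-0.6,"dy":-0.2,"dz":0.8,"rx":0,"ry":0,"rz":0},{"grip":0.8,"dx":0,"dy":0,"dz":0.8,"rx":0,"ry":0,"rz":-1},{"grip":0.8,"dx":0,"dy":0,"dz":0.8,"rx":0,"ry":0,"rz":-1},{"grip":0.8,"dx":0,"dy":0,"dz":0.5,"rx":0,"ry":0,"rz":-1},{"grip":0.8,"dx":0,"dy":0,"dz":0,"rx":0,"ry":0,"rz":-0.4},{"grip":0.8,"dx":0,"dy":0,"dz":0,"rx":0,"ry":0,"rz":0}]'; python3 go.py .541 -.3286 .06 30.7
```

```text
time: 14.02
tool_pos: [0.5408, -0.3296, 0.165]
ee_rot: [3.136, 0.002, 2.119]
wrist_force: [-0.3, 0.8, 0.8]
width: 0.0752
t 14.03 pos [ 0.5408 -0.3296  0.165 ] rpy [3.136e+00 2.000e-03 2.119e+00] F [-0.3  0.8  0.8] w 0.0752
units dx dy dz [0.04 0.   4.2 ]
jaw angle 31.42
rz units 0.14
tilt fix rx ry units [0.07 0.02]
```

```bash
python3 -m inch '[{"grip":0.8,"dx":0,"dy":0,"dz":1,"rx":0.07,"ry":0,"rz":0.14},{"grip":0.8,"dx":0,"dy":0,"dz":1,"rx":0,"ry":0,"rz":0},{"grip":0.8,"dx":0,"dy":0,"dz":1,"rx":0,"ry":0,"rz":0},{"grip":0.8,"dx":0,"dy":0,"dz":0.9,"rx":0,"ry":0,"rz":0},{"grip":0.8,"dx":0,"dy":0,"dz":0,"rx":0,"ry":0,"rz":0}]'; python3 go.py .541 -.3286 .0165 30.7;  python3 - <<'E'
from h import *
s=cams.snapshot("top"); t=cams.snapshot("side")
save(s,"t8.png",(325,175,405,245),8); save(t,"s8.png",(245,245,335,330),7)
E
```

```text
time: 14.65
tool_pos: [0.5426, -0.329, 0.0659]
ee_rot: [3.14, 0.004, 2.105]
wrist_force: [0.0, 0.1, -0.6]
width: 0.0753
t 14.65 pos [ 0.5426 -0.329   0.0659] rpy [3.14  0.004 2.105] F [ 0.   0.1 -0.6] w 0.0753
units dx dy dz [ 0.06 -0.05  1.97]
jaw angle 30.6
rz units -0.02
tilt fix rx ry units [0.02 0.05]
```

View pics/s8.png

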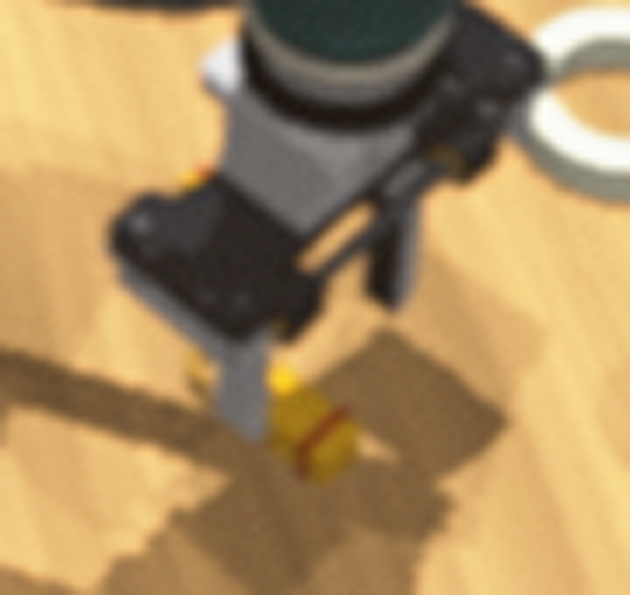

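View pics/t8.png

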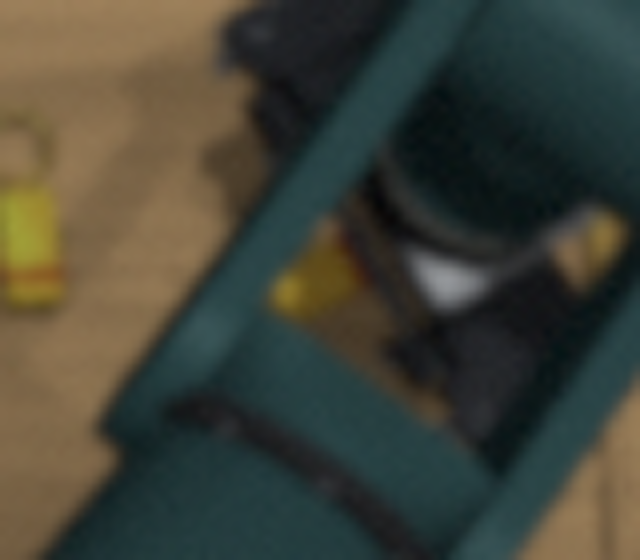

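The block sits between the fingers in the side view (block around (310,430), fingers at (245,430) and (390,300)). I'll descend and grip.

```bash
python3 -m inch '[{"grip":0.8,"dx":0.06,"dy":-0.05,"dz":0.9,"rx":0,"ry":0,"rz":0},{"grip":0.8,"dx":0,"dy":0,"dz":0.7,"rx":0,"ry":0,"rz":0},{"grip":0.8,"dx":0,"dy":0,"dz":0.2,"rx":0,"ry":0,"rz":0},{"grip":0.8,"dx":0,"dy":0,"dz":0,"rx":0,"ry":0,"rz":0}]'; python3 go.py .541 -.3286 .017 30.7
```

```text
time: 15.25
tool_pos: [0.5463, -0.3322, 0.0288]
ee_rot: [3.133, 0.019, 2.105]
wrist_force: [-0.3, -0.1, 0.6]
width: 0.0751
t 15.25 pos [ 0.5463 -0.3322  0.0288] rpy [3.133 0.019 2.105] F [-0.3 -0.1  0.6] w 0.0751
units dx dy dz [ 0.24 -0.11  0.47]
jaw angle 30.6
rz units -0.02
tilt fix rx ry units [0.1  0.22]
```

```bash
python3 -m inch '[{"grip":0,"dx":0,"dy":0,"dz":0,"rx":0,"ry":0,"rz":0},{"grip":0,"dx":0,"dy":0,"dz":0,"rx":0,"ry":0,"rz":0},{"grip":0,"dx":0,"dy":0,"dz":0,"rx":0,"ry":0,"rz":0},{"grip":0,"dx":0,"dy":0,"dz":0,"rx":0,"ry":0,"rz":0},{"grip":0,"dx":0,"dy":0,"dz":0,"rx":0,"ry":0,"rz":0},{"grip":0,"dx":0,"dy":0,"dz":0,"rx":0,"ry":0,"rz":0}]'; python3 go.py .541 -.3286 .017 30.7
```

```text
time: 16.0
tool_pos: [0.5475, -0.3332, 0.0313]
ee_rot: [3.132, 0.023, 2.105]
wrist_force: [0.2, 0.0, -1.1]
width: 0.0234
t 16.0 pos [ 0.5475 -0.3332  0.0313] rpy [3.132 0.023 2.105] F [ 0.2  0.  -1.1] w 0.0234
units dx dy dz [ 0.3  -0.13  0.57]
jaw angle 30.6
rz units -0.02
tilt fix rx ry units [0.11 0.27]
```

The close was issued before I had checked the height, so it grips only the top of the block. I'll reopen, lower and regrip.

```bash
python3 -m inch '[{"grip":0.6,"dx":0,"dy":0,"dz":0,"rx":0,"ry":0,"rz":0},{"grip":0.6,"dx":0,"dy":0,"dz":0,"rx":0,"ry":0,"rz":0},{"grip":0.6,"dx":0.3,"dy":-0.1,"dz":0.2,"rx":0.1,"ry":0.3,"rz":0},{"grip":0.6,"dx":0,"dy":0,"dz":0.3,"rx":0,"ry":0,"rz":0}]'; python3 go.py .541 -.3286 .017 30.7
```

```text
time: 16.5
tool_pos: [0.5415, -0.3278, 0.0185]
ee_rot: [3.14, -0.004, 2.105]
wrist_force: [0.1, 0.2, -0.6]
width: 0.0559
t 16.5 pos [ 0.5415 -0.3278  0.0185] rpy [ 3.14  -0.004  2.105] F [ 0.1  0.2 -0.6] w 0.0559
units dx dy dz [-0.02 -0.03  0.06]
jaw angle 30.59
rz units -0.02
tilt fix rx ry units [ 0.01 -0.04]
```

```bash
python3 -m inch '[{"grip":0,"dx":0,"dy":0,"dz":0.08,"rx":0,"ry":0,"rz":0},{"grip":0,"dx":0,"dy":0,"dz":0,"rx":0,"ry":0,"rz":0},{"grip":0,"dx":0,"dy":0,"dz":0,"rx":0,"ry":0,"rz":0},{"grip":0,"dx":0,"dy":0,"dz":0,"rx":0,"ry":0,"rz":0},{"grip":0,"dx":0,"dy":0,"dz":0,"rx":0,"ry":0,"rz":0}]'; python3 go.py .541 -.3286 .017 30.7
python3 - <<'E'
from h import *
t=cams.snapshot("side"); save(t,"s9.png",(245,245,335,330),7)
E
```

```text
time: 17.12
tool_pos: [0.5409, -0.3273, 0.0149]
ee_rot: [3.141, -0.006, 2.105]
wrist_force: [0.4, -0.2, -0.8]
width: 0.0238
t 17.12 pos [ 0.5409 -0.3273  0.0149] rpy [ 3.141 -0.006  2.105] F [ 0.4 -0.2 -0.8] w 0.0238
units dx dy dz [-0.05 -0.02 -0.08]
jaw angle 30.59
rz units -0.02
tilt fix rx ry units [ 0.   -0.07]
```

View pics/s9.png

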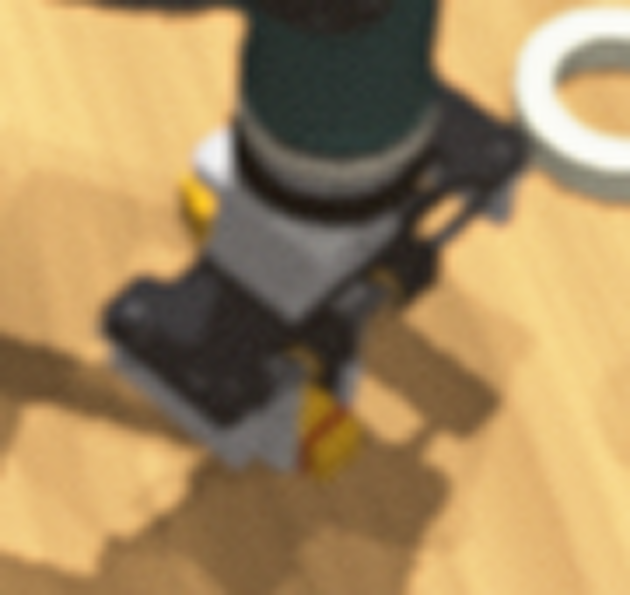

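```bash
python3 -m inch '[{"grip":0,"dx":0,"dy":0,"dz":-0.5,"rx":0,"ry":0,"rz":0},{"grip":0,"dx":0,"dy":0,"dz":-1,"rx":0,"ry":0,"rz":0},{"grip":0,"dx":0,"dy":0,"dz":-1,"rx":0,"ry":0,"rz":0},{"grip":0,"dx":0,"dy":0,"dz":-1,"rx":0,"ry":0,"rz":0},{"grip":0,"dx":0,"dy":0,"dz":-1,"rx":0,"ry":0,"rz":0},{"grip":0,"dx":0,"dy":0,"dz":-1,"rx":0,"ry":0,"rz":0},{"grip":0,"dx":0,"dy":0,"dz":-1,"rx":0,"ry":0,"rz":0},{"grip":0,"dx":0,"dy":0,"dz":-1,"rx":0,"ry":0,"rz":0},{"grip":0,"dx":0,"dy":0,"dz":-1,"rx":0,"ry":0,"rz":0},{"grip":0,"dx":0,"dy":0,"dz":-1,"rx":0,"ry":0,"rz":0}]'; python3 go.py .5450 -.129 .255 -15.6
```

```text
time: 18.42
tool_pos: [0.5406, -0.328, 0.2672]
ee_rot: [3.14, -0.002, 2.105]
wrist_force: [0.4, 0.6, -0.5]
width: 0.0237
t 18.43 pos [ 0.5406 -0.328   0.2672] rpy [ 3.140e+00 -2.000e-03  2.105e+00] F [ 0.4  0.6 -0.5] w 0.0237
units dx dy dz [6.76 4.2  0.51]
jaw angle 30.59
rz units 9.24
tilt fix rx ry units [ 0.02 -0.02]
```

```bash
python3 -m inch '[{"grip":0,"dx":0,"dy":0,"dz":0,"rx":0,"ry":0,"rz":1},{"grip":0,"dx":0,"dy":0,"dz":0,"rx":0,"ry":0,"rz":1},{"grip":0,"dx":0,"dy":0,"dz":0,"rx":0,"ry":0,"rz":1},{"grip":0,"dx":0,"dy":0,"dz":0,"rx":0,"ry":0,"rz":1},{"grip":0,"dx":0,"dy":0,"dz":0,"rx":0,"ry":0,"rz":1},{"grip":0,"dx":0,"dy":0,"dz":0,"rx":0,"ry":0,"rz":1},{"grip":0,"dx":0,"dy":0,"dz":0,"rx":0,"ry":0,"rz":1},{"grip":0,"dx":0,"dy":0,"dz":0,"rx":0,"ry":0,"rz":1},{"grip":0,"dx":0,"dy":0,"dz":0,"rx":0,"ry":0,"rz":0.9}]'; python3 go.py .534 -.168 .235 -15.6; 
python3 - <<'E'
from h import *
s=cams.snapshot("top"); t=cams.snapshot("side")
save(s,"t10.png",(270,130,400,240),5); save(t,"s10.png",(220,170,330,270),6)
for q in("eye","pendant"):
  a=spotter.place_of(s,q); b=spotter.place_of(t,q)
  for i in a[:2]:
    for j in b[:2]:
        x,e=tri([(s,i["pixel"]),(t,j["pixel"])]); print(q,x.round(4),e.round(1),i["pixel"],j["pixel"])
E
```

```text
time: 19.55
tool_pos: [0.5409, -0.3283, 0.2829]
ee_rot: [3.123, 0.005, 1.302]
wrist_force: [0.2, 0.3, 0.6]
width: 0.0238
t 19.55 pos [ 0.5409 -0.3283  0.2829] rpy [3.123 0.005 1.302] F [0.2 0.3 0.6] w 0.0238
units dx dy dz [ 6.12 -2.    1.85]
jaw angle -15.4
rz units 0.04
tilt fix rx ry units [0.21 0.05]
eye [ 0.593  -0.2038  0.0085] 3.1 [325.0, 195.5] [293.7, 267.3]
eye [ 0.5787 -0.1861  0.1472] 8.3 [325.0, 195.5] [295.0, 231.8]
eye [ 0.5666 -0.317   0.1662] 5.1 [373.2, 186.0] [293.7, 267.3]
eye [ 0.5573 -0.2926  0.2759] 0.4 [373.2, 186.0] [295.0, 231.8]
pendant [ 0.559  -0.2042  0.1026] 10.7 [328.7, 207.8] [291.7, 247.5]
pendant [ 0.5431 -0.2149  0.0028] 0.5 [328.7, 207.8] [275.6, 275.6]
```

View pics/s10.png

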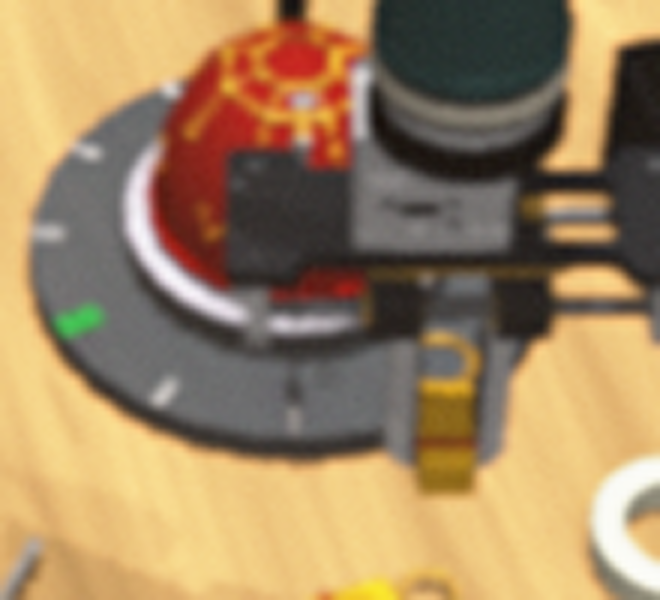

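View pics/t10.png

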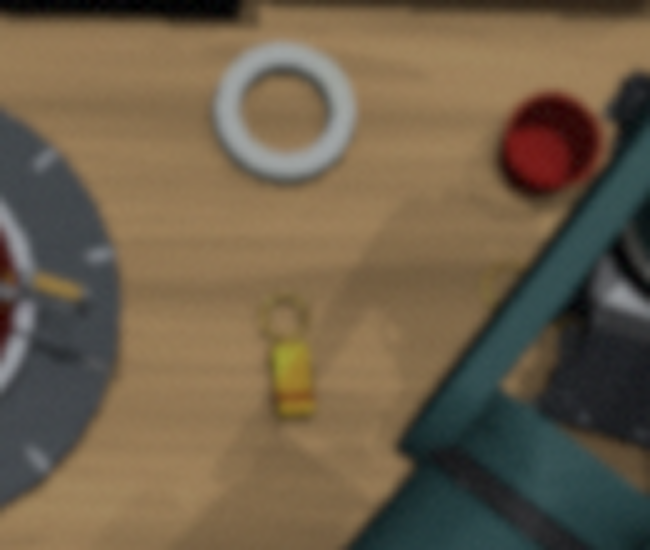

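```bash
python3 -m inch '[{"grip":0,"dx":1,"dy":-0.33,"dz":0.3,"rx":0.2,"ry":0.05,"rz":0},{"grip":0,"dx":1,"dy":-0.33,"dz":0.3,"rx":0,"ry":0,"rz":0},{"grip":0,"dx":1,"dy":-0.33,"dz":0.3,"rx":0,"ry":0,"rz":0},{"grip":0,"dx":1,"dy":-0.33,"dz":0.3,"rx":0,"ry":0,"rz":0},{"grip":0,"dx":1,"dy":-0.33,"dz":0.3,"rx":0,"ry":0,"rz":0},{"grip":0,"dx":0.8,"dy":-0.33,"dz":0.2,"rx":0,"ry":0,"rz":0}]'; python3 go.py .545 -.129 .235 -15.6; 
python3 - <<'E'
from h import *
s=cams.snapshot("top"); t=cams.snapshot("side")
save(s,"t11.png",(240,140,340,240),6); save(t,"s11.png",(220,140,330,240),6)
for q in("eye","hook_nose"):
  a=spotter.place_of(s,q); b=spotter.place_of(t,q)
  for i in a[:2]:
    for j in b[:2]:
        x,e=tri([(s,i["pixel"]),(t,j["pixel"])]); print(q,x.round(4),e.round(1),i["pixel"],j["pixel"])
E
```

```text
time: 20.6
tool_pos: [0.5306, -0.1729, 0.2381]
ee_rot: [-3.141, 0.0, 1.306]
wrist_force: [-0.8, -0.2, -0.1]
width: 0.0235
t 20.6 pos [ 0.5306 -0.1729  0.2381] rpy [-3.141  0.     1.306] F [-0.8 -0.2 -0.1] w 0.0235
units dx dy dz [1.84 0.1  0.12]
jaw angle -15.15
rz units 0.09
tilt fix rx ry units [-0.  0.]
hook_nose [ 0.5567 -0.0779  0.2179] 2.1 [290.6, 186.3] [267.6, 192.7]
```

View pics/s11.png

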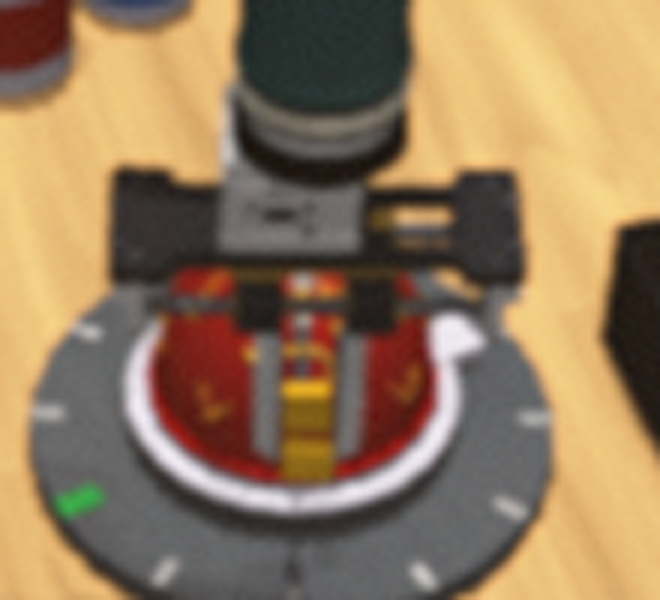

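View pics/t11.png

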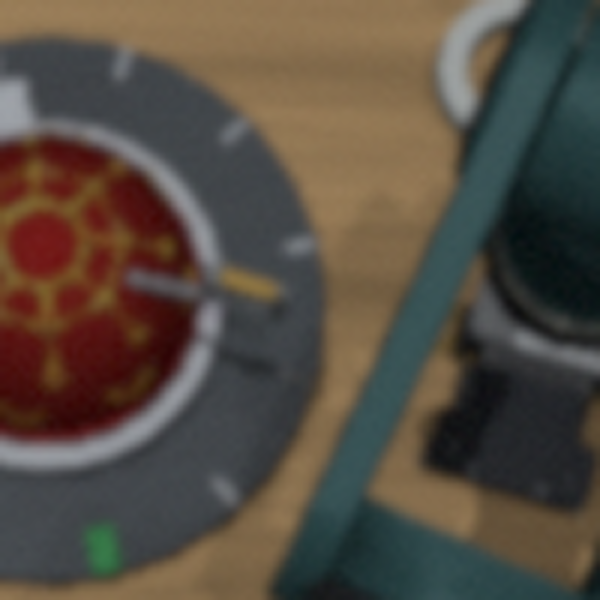

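```bash
python3 - <<'E'
from h import *
s=cams.snapshot("top"); t=cams.snapshot("side"); save(s,"t12.png",(255,170,305,210),15)
def px(q,sc,o): return (np.array(q,float)+.5)/sc-.5+np.array(o)
c=np.array([.5932,.0449])
for nm,z,q in [("nose",.207,(285,297)),("gate tip",.201,(274,295)),("gate root",.201,(222,278))]:
    x=onplane(s,px(q,6,(240,140)),z); v=x[:2]-c; print(nm,x.round(4),np.hypot(*v).round(4),np.degrees(np.arctan2(v[1],v[0])).round(1))
o=robot.get_obs(); M=R.from_euler('xyz',o["ee_rot"]).as_matrix()
for d in (.039,.0415): print("eye exp side px",project(t,o["tool_pos"]+M@[d,0,.004]))
print("seen",px((305,367),6,(220,140)))
E
```

```text
nose [ 0.5568 -0.0696  0.207 ] 0.1202 -107.6
gate tip [ 0.5589 -0.0649  0.201 ] 0.115 -107.3
gate root [ 0.5663 -0.0407  0.201 ] 0.0898 -107.4
eye exp side px [[270.56686113 202.84862176]]
eye exp side px [[270.54916348 202.22133302]]
seen [270.41666667 200.75      ]
```

View pics/t12.png

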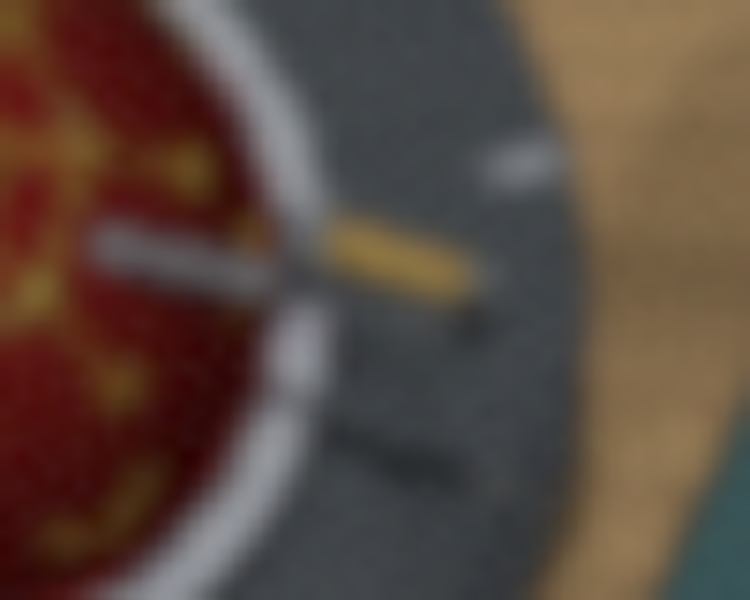

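```bash
python3 go.py .5473 -.1119 .235 -15.6; python3 -m inch '[{"grip":0,"dx":0.85,"dy":0,"dz":0.05,"rx":0,"ry":0,"rz":0},{"grip":0,"dx":0.85,"dy":0,"dz":0.05,"rx":0,"ry":0,"rz":0},{"grip":0,"dx":0.8,"dy":0,"dz":0.05,"rx":0,"ry":0,"rz":0}]'; python3 go.py .5473 -.1119 .235 -15.6; 
python3 - <<'E'
from h import *
s=cams.snapshot("top"); t=cams.snapshot("side")
save(s,"t13.png",(240,150,310,220),8); save(t,"s13.png",(235,150,305,220),8)
E
```

```text
t 21.0 pos [ 0.531  -0.175   0.2387] rpy [3.141e+00 1.000e-03 1.304e+00] F [-0.7 -0.7 -0.2] w 0.0237
units dx dy dz [ 2.61 -0.04  0.14]
jaw angle -15.26
rz units 0.07
tilt fix rx ry units [0.01 0.01]
time: 21.38
tool_pos: [0.5483, -0.117, 0.2351]
ee_rot: [3.14, 0.002, 1.298]
wrist_force: [-0.3, 1.0, -0.8]
width: 0.0235
t 21.38 pos [ 0.5483 -0.117   0.2351] rpy [3.140e+00 2.000e-03 1.298e+00] F [-0.3  1.  -0.8] w 0.0235
units dx dy dz [ 0.19 -0.09  0.  ]
jaw angle -15.63
rz units -0.01
tilt fix rx ry units [0.02 0.02]
```

View pics/s13.png

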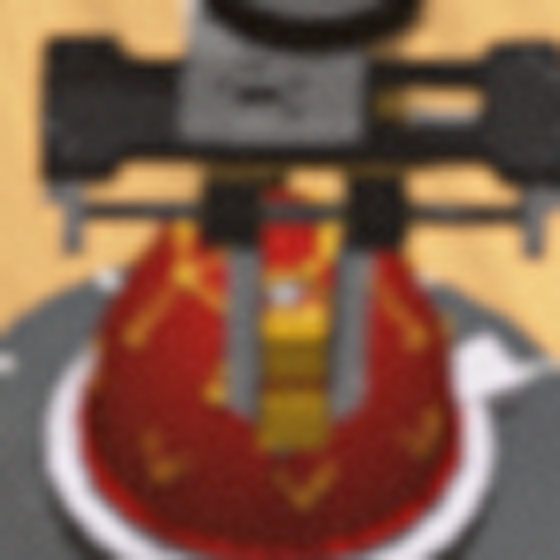

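View pics/t13.png

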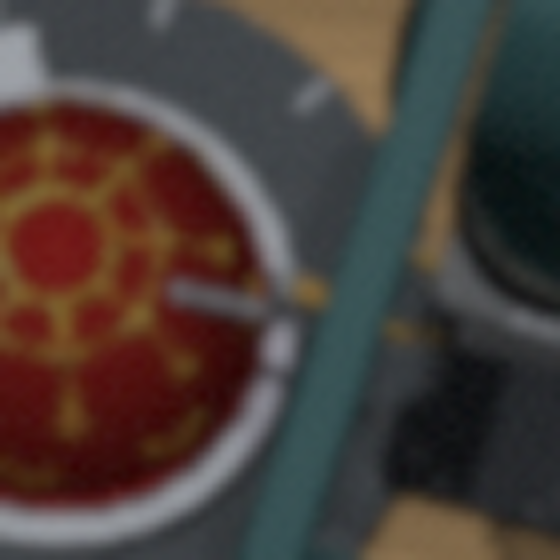

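```bash
python3 -m inch '[{"grip":0,"dx":0.19,"dy":-0.08,"dz":0.2,"rx":0,"ry":0,"rz":0},{"grip":0,"dx":0.0,"dy":0,"dz":0.3,"rx":0,"ry":0,"rz":0},{"grip":0,"dx":0,"dy":0,"dz":0.2,"rx":0,"ry":0,"rz":0}]'; python3 go.py .5473 -.1119 .1725 -15.6; 
python3 - <<'E'
from h import *
t=cams.snapshot("side")
save(t,"s14.png",(245,165,295,215),11)
E
```

```text
time: 21.85
tool_pos: [0.5476, -0.1116, 0.2165]
ee_rot: [3.14, 0.002, 1.3]
wrist_force: [-1.0, -0.0, -0.6]
width: 0.0241
t 21.85 pos [ 0.5476 -0.1116  0.2165] rpy [3.14e+00 2.00e-03 1.30e+00] F [-1.  -0.  -0.6] w 0.0241
units dx dy dz [-0.01 -0.01  1.76]
jaw angle -15.51
rz units 0.02
tilt fix rx ry units [0.02 0.02]
```

View pics/s14.png

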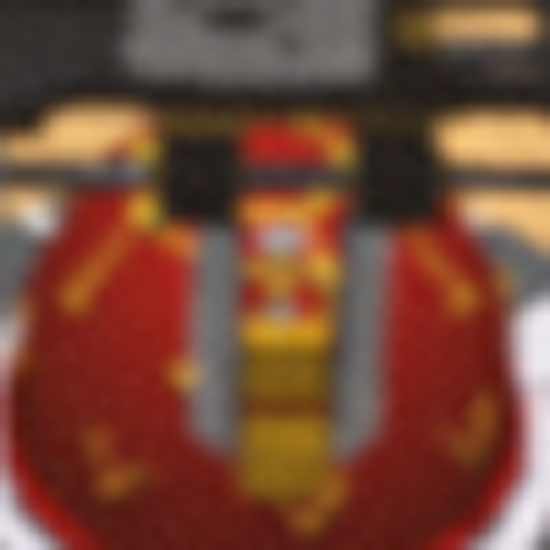

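In the side close-up the nose tip at (280,305) shows inside the brass ring, whose far side is at (285,268) and near side against the block at (287,325). I'll shift 2 mm outward and push down.

```bash
python3 -m inch '[{"grip":0,"dx":-0.1,"dy":0,"dz":0.3,"rx":0,"ry":0,"rz":0},{"grip":0,"dx":0,"dy":0,"dz":0.35,"rx":0,"ry":0,"rz":0},{"grip":0,"dx":0,"dy":0,"dz":0.35,"rx":0,"ry":0,"rz":0}]'; python3 go.py .5466 -.1137 .1725 -15.6; 
python3 - <<'E'
from h import *
t=cams.snapshot("side")
save(t,"s15.png",(245,165,295,215),11)
E
```

```text
time: 22.28
tool_pos: [0.5471, -0.1147, 0.1905]
ee_rot: [3.139, 0.001, 1.299]
wrist_force: [0.1, -0.6, 2.1]
width: 0.0236
t 22.27 pos [ 0.5471 -0.1147  0.1905] rpy [3.139e+00 1.000e-03 1.299e+00] F [ 0.1 -0.6  2.1] w 0.0236
units dx dy dz [ 0.03 -0.03  0.72]
jaw angle -15.57
rz units 0.01
tilt fix rx ry units [0.03 0.01]
```

View pics/s15.png

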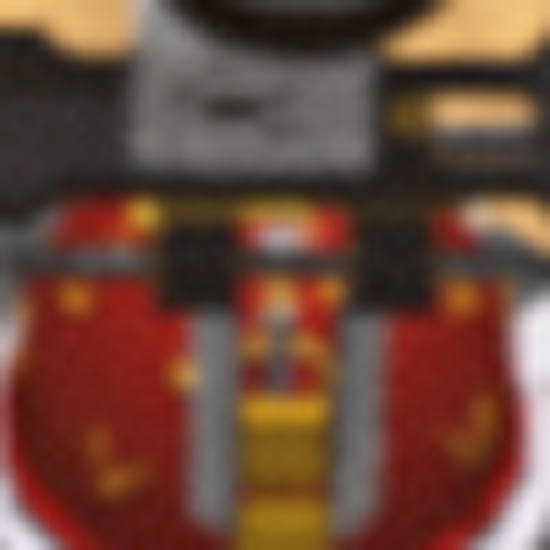

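The nose stands through the ring and the wrist reads 2.1 N up, so the gate is being pressed. I'll keep pushing.

```bash
python3 -m inch '[{"grip":0,"dx":0,"dy":0,"dz":0.35,"rx":0,"ry":0,"rz":0},{"grip":0,"dx":0,"dy":0,"dz":0.35,"rx":0,"ry":0,"rz":0}]'; python3 go.py .5466 -.1137 .168 -15.6;  python3 -m inch '[{"grip":0,"dx":0,"dy":0,"dz":0.2,"rx":0,"ry":0,"rz":0},{"grip":0,"dx":0,"dy":0,"dz":0,"rx":0,"ry":0,"rz":0}]'; python3 go.py .5466 -.1137 .168 -15.6; 
python3 - <<'E'
from h import *
t=cams.snapshot("side")
save(t,"s16.png",(245,165,295,215),11)
t=cams.snapshot("top")
save(t,"t16.png",(255,160,305,210),11)
E
```

```text
time: 22.58
tool_pos: [0.5464, -0.115, 0.1704]
ee_rot: [3.141, 0.002, 1.299]
wrist_force: [0.3, -0.5, -0.8]
width: 0.0237
t 22.57 pos [ 0.5464 -0.115   0.1704] rpy [3.141e+00 2.000e-03 1.299e+00] F [ 0.3 -0.5 -0.8] w 0.0237
units dx dy dz [ 0.05 -0.01  0.09]
jaw angle -15.58
rz units 0.0
tilt fix rx ry units [0.01 0.03]
time: 22.82
tool_pos: [0.5455, -0.1146, 0.163]
ee_rot: [-3.139, 0.002, 1.299]
wrist_force: [-0.7, -0.6, -1.3]
width: 0.0238
t 22.82 pos [ 0.5455 -0.1146  0.163 ] rpy [-3.139e+00  2.000e-03  1.299e+00] F [-0.7 -0.6 -1.3] w 0.0238
units dx dy dz [ 0.05  0.03 -0.2 ]
jaw angle -15.57
rz units 0.01
tilt fix rx ry units [-0.03  0.03]
```

View pics/s16.png

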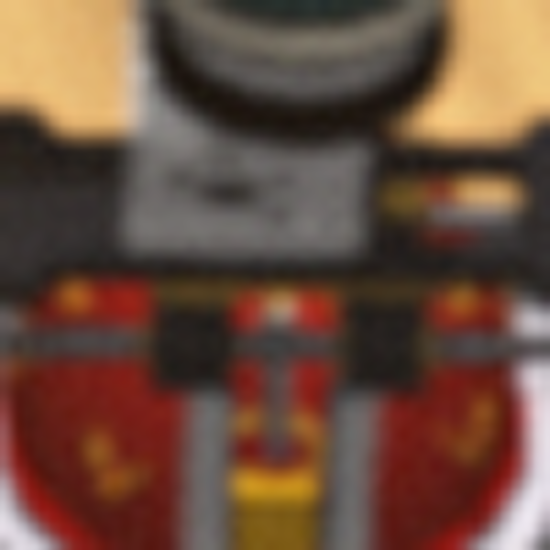

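View pics/t16.png

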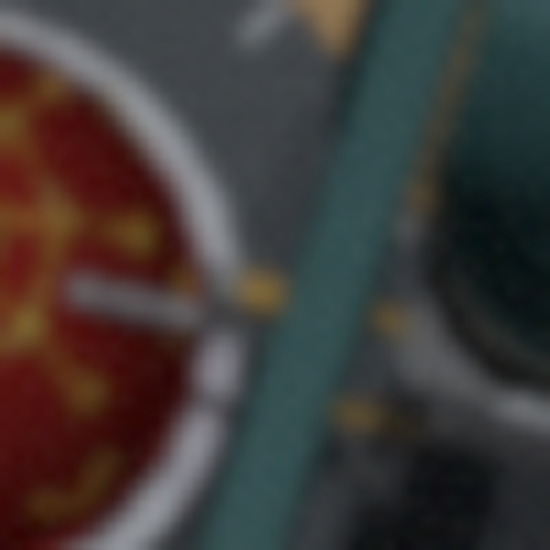

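The force went to zero after the push, at an eye height of about 0.158 m. The nose stands in the ring at (278,430), and the brass gate is visible above it at (280,300). Opening the fingers.

```bash
python3 -m inch '[{"grip":0.15,"dx":0,"dy":0,"dz":0,"rx":0,"ry":0,"rz":0},{"grip":0.3,"dx":0,"dy":0,"dz":0,"rx":0,"ry":0,"rz":0},{"grip":0.45,"dx":0,"dy":0,"dz":0,"rx":0,"ry":0,"rz":0},{"grip":0.55,"dx":0,"dy":0,"dz":0,"rx":0,"ry":0,"rz":0},{"grip":0.55,"dx":0,"dy":0,"dz":0,"rx":0,"ry":0,"rz":0}]'
python3 - <<'E'
from h import *
t=cams.snapshot("side")
save(t,"s17.png",(245,165,305,225),10)
E
```

```text
time: 23.55
tool_pos: [0.5468, -0.115, 0.1657]
ee_rot: [3.14, 0.003, 1.299]
wrist_force: [-0.8, -0.4, -0.1]
width: 0.0512
```

View pics/s17.png

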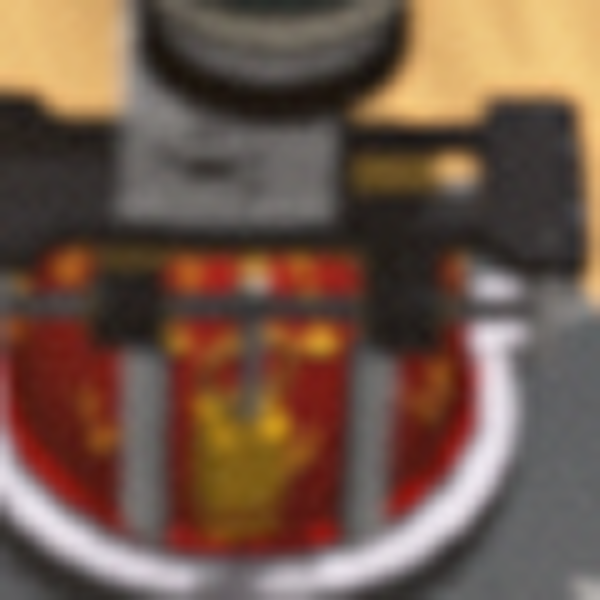

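```bash
python3 -m inch '[{"grip":0.55,"dx":0,"dy":0.05,"dz":-0.6,"rx":0,"ry":0,"rz":0},{"grip":0.55,"dx":0,"dy":0,"dz":-0.8,"rx":0,"ry":0,"rz":0},{"grip":0.55,"dx":0,"dy":0,"dz":-1,"rx":0,"ry":0,"rz":0},{"grip":0.55,"dx":-0.5,"dy":0,"dz":-1,"rx":0,"ry":0,"rz":0},{"grip":0.55,"dx":-1,"dy":0,"dz":-1,"rx":0,"ry":0,"rz":0},{"grip":0.55,"dx":-1,"dy":0,"dz":-0.5,"rx":0,"ry":0,"rz":0},{"grip":0.55,"dx":-1,"dy":0,"dz":0,"rx":0,"ry":0,"rz":0},{"grip":0.55,"dx":-1,"dy":0,"dz":0,"rx":0,"ry":0,"rz":0},{"grip":0.55,"dx":-1,"dy":0,"dz":0,"rx":0,"ry":0,"rz":0},{"grip":0.55,"dx":-1,"dy":0,"dz":0,"rx":0,"ry":0,"rz":0},{"grip":0.55,"dx":-1,"dy":0,"dz":0,"rx":0,"ry":0,"rz":0}]'
python3 - <<'E'
from h import *
t=cams.snapshot("side")
save(t,"s18.png",(215,150,325,250),6)
s=cams.snapshot("top")
save(s,"t18.png",(190,135,300,245),5)
E
```

```text
time: 24.98
tool_pos: [0.4988, -0.3002, 0.3072]
ee_rot: [3.123, 0.006, 1.303]
wrist_force: [0.3, 0.2, -0.4]
width: 0.0518
```

View pics/s18.png

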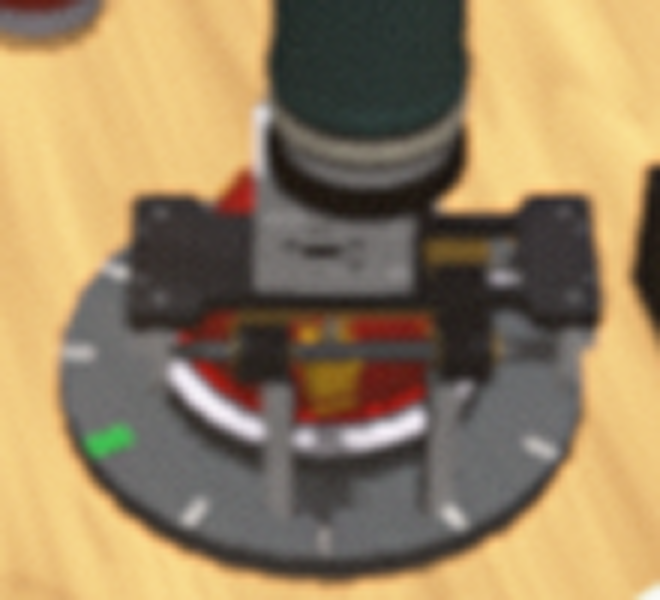

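View pics/t18.png

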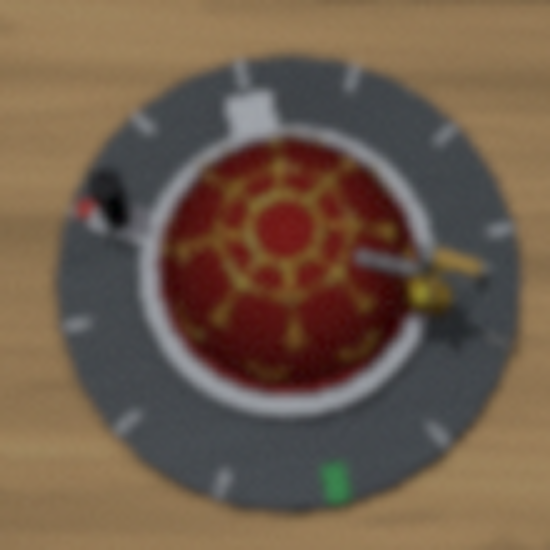

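The top view shows the pointer at (85,208) over the fourth mark, the gate straight from (435,255) to (480,270), and the pendant hanging at (428,293). I'll clear the side view for one last check.

```bash
python3 -m inch '[{"grip":0.55,"dx":-0.5,"dy":-1,"dz":0,"rx":0,"ry":0,"rz":0},{"grip":0.55,"dx":-0.5,"dy":-1,"dz":0,"rx":0,"ry":0,"rz":0},{"grip":0.55,"dx":0,"dy":-1,"dz":0,"rx":0,"ry":0,"rz":0},{"grip":0.55,"dx":0,"dy":-1,"dz":0,"rx":0,"ry":0,"rz":0},{"grip":0.55,"dx":0,"dy":-1,"dz":0,"rx":0,"ry":0,"rz":0},{"grip":0.55,"dx":0,"dy":-1,"dz":0,"rx":0,"ry":0,"rz":0},{"grip":0.55,"dx":0,"dy":0,"dz":0,"rx":0,"ry":0,"rz":0},{"grip":0.55,"dx":0,"dy":0,"dz":0,"rx":0,"ry":0,"rz":0}]'
python3 - <<'E'
from h import *
t=cams.snapshot("side")
save(t,"s19.png",(245,165,305,225),10); save(t,"s19f.png",None,1.5)
s=cams.snapshot("top")
c=np.array([.5932,.0449])
for q in ("eye","hook_bow","hook_nose","handle_top"):
  a=spotter.place_of(s,q); b=spotter.place_of(t,q)
  for i in a[:2]:
    for j in b[:2]:
        x,e=tri([(s,i["pixel"]),(t,j["pixel"])]); v=x[:2]-c
        if e<4: print(q,x.round(4),e.round(1),np.degrees(np.arctan2(v[1],v[0])).round(1))
for q in ["tape","brush","driver","pot","can_blue","can_red","jar"]:
    b=spotter.place_of(t,q); print(q,[(np.round(r["pixel"],1).tolist(),round(r["score"],2)) for r in b[:2]])
E
```

```text
time: 26.08
tool_pos: [0.3465, -0.2801, 0.3098]
ee_rot: [3.115, 0.006, 1.306]
wrist_force: [-0.3, 0.1, -0.9]
width: 0.0516
eye [ 0.5341 -0.1665  0.2652] 0.9 -105.6
eye [ 0.5886 -0.2023  0.0135] 0.5 -91.1
eye [ 0.5692 -0.0442  0.1387] 0.7 -105.1
eye [ 0.6418 -0.0569 -0.1855] 1.2 -64.5
hook_bow [ 0.5747 -0.0463  0.1458] 1.1 -101.4
hook_nose [ 0.5562 -0.0753  0.2189] 1.4 -107.1
handle_top [0.6351 0.1561 0.1101] 0.1 69.4
tape [([336.1, 260.6], 0.69)]
brush [([287.1, 348.5], 0.71)]
driver [([215.2, 279.7], 0.5)]
pot [([345.4, 306.8], 0.68)]
can_blue [([242.2, 135.2], 0.93), ([269.9, 163.2], 0.17)]
can_red []
jar [([278.4, 151.3], 0.78), ([220.2, 150.8], 0.34)]
```

View pics/s19.png

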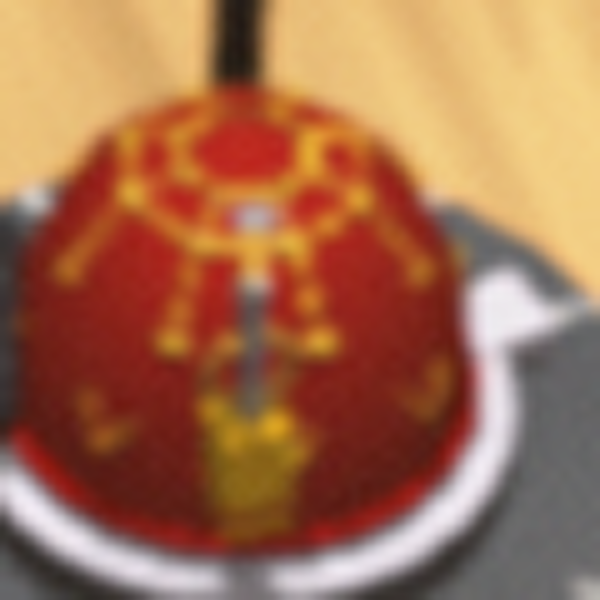

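View pics/s19f.png

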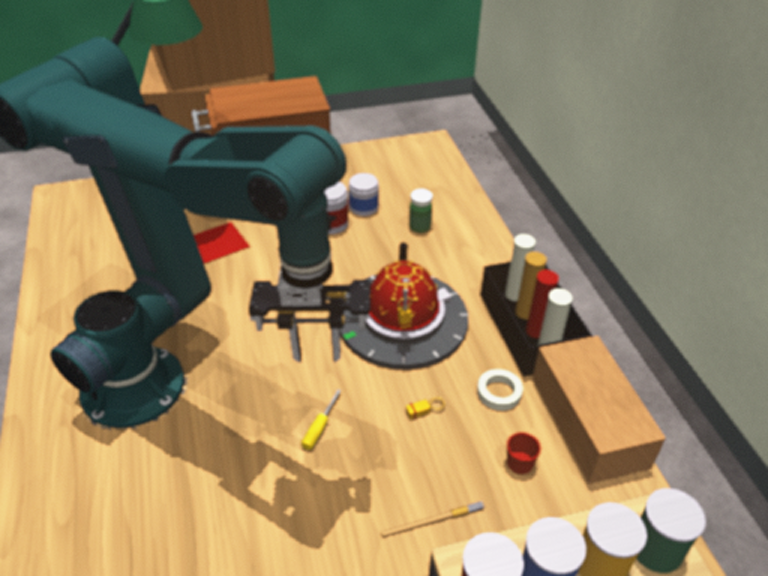

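```bash
python3 - <<'E'
from h import *
s=cams.snapshot("top"); t=cams.snapshot("side")
save(s,"t20.png",(190,145,240,195),11)
c=np.array([.5932,.0449])
a=spotter.place_of(s,"handle_top"); b=spotter.place_of(t,"handle_top")
print([(x["pixel"],x["score"]) for x in a],[(x["pixel"],x["score"]) for x in b])
for d in (112,116,120,124,128):
    A=np.radians(194.4-d); H=[*(c+.112*np.array([np.cos(A),np.sin(A)])),.130]
    N=[*(c-.118*np.array([np.cos(A),np.sin(A)])),.207]
    T=[*(c-.115*np.array([np.cos(A),np.sin(A)])),.201]
    print(d,project(s,H).round(1),project(t,H).round(1),"nose",project(s,N).round(1),project(t,N).round(1),"gatetip",project(s,T).round(1))
E
```

```text
[([208.8, 171.6], 0.83)] [([267.9, 161.1], 0.84)]
112 [[209.  175.6]] [[264.1 162.7]] nose [[288.1 181.8]] [[275.9 192.3]] gatetip [[286.9 182.1]]
116 [[209.6 173.1]] [[266.4 162.6]] nose [[287.5 184.6]] [[273.1 192.5]] gatetip [[286.3 184.9]]
120 [[210.3 170.6]] [[268.7 162.5]] nose [[286.8 187.4]] [[270.3 192.5]] gatetip [[285.6 187.6]]
124 [[211.2 168.2]] [[271.  162.6]] nose [[285.8 190.2]] [[267.5 192.4]] gatetip [[284.7 190.3]]
128 [[212.3 165.8]] [[273.3 162.8]] nose [[284.7 192.9]] [[264.7 192.2]] gatetip [[283.6 192.9]]
```

View pics/t20.png

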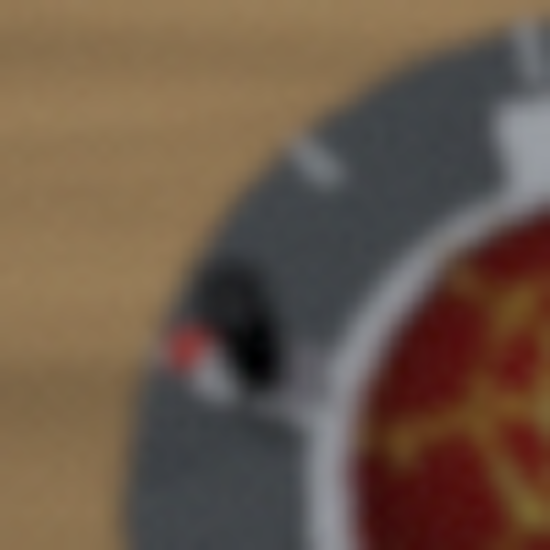

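```bash
python3 -c "
from bench import robot
print(robot.close_job())"
```

```text
the job is handed in; nothing more can be done
None
```

I turned the stand by its post from the second to the fourth click and hooked the right-hand yellow pendant. I handed the job in at about 27 s; it reports no verdict.

**Last checks**
- **Swivel:** most readings from the two cameras gave about 118–122° clockwise of the green mark, against the 120° wanted. One network fix of the post put it nearer 125°, still within the allowed 6.9°.
- **Pendant:** it hangs from the hook with the nose standing through the eye. The measured eye position is about 9 mm from the measured middle of the bottom bar.
- **Gate:** the wrist read about 2 N upward while I pushed, then near zero once the eye had passed. In the top view after release the gate looked straight and shut.
- **Other things:** the bystanders look unmoved in the side view. The network found all except the red can, which the arm half hid. The arm was clear of everything.

**What disagreed or went wrong**
- **First grip on the pendant:** I closed the fingers too high on the block, so I reopened them, lowered the arm and gripped again.
- **Stand's starting angle:** network readings put it about 5° past the second click. I don't know whether that was real or a camera error.

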